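# Clear the slideway and index the drilling carriage

### The arm

A 6-joint arm with a two-finger parallel gripper is mounted at the origin on the work surface. World frame = base frame: x ahead of the robot, y to its left, z up, the work surface at z = 0. Lengths are in m, angles in rad, forces in N, time in s.
With the tool pointing down it reaches from about 0.35 to 0.975 m from the base axis. Payload 4.9 kg.
Tool frame: the origin (TCP) lies midway between the tips of the shut fingers; the grasp point (between the pads) lies 19 mm behind it; z points along the fingers, y is the direction in which the jaws open and shut (so a half turn about z gives the same grasp; the last joint's range is limited). The gripper opens to 85 mm and grips with 20 to 120 N. Pads are 22 mm wide; open, the fingers measure 114 mm over their backs; the gripper's body (76 mm by 85 mm) begins 54 mm behind the grasp point. The pads swing forward as they close: fully open they stand 13 mm farther back than shut.
Start: joints at [-1.4, 0.053, 1.613, -0, 1.476, -0.119], TCP at [0.179, -0.599, 0.195] pointing down, gripper open.
Joint ranges: [-3.01, 3.01], [-1.01, 2.22], [0.06, 2.58], [-1.02, 4.17], [0.09, 2.62], [-3.14, 3.14]. Speed limits (rad/s): [2.57, 2.57, 3.14, 3.14, 3.14, 3.14].

### API

Orientations are given as a unit quaternion [w, x, y, z].
In Python, from plant import state, grab_frame, camera_params, job_done, boxes_of gives the robot as it stands.
- The arm moves only by the tool step_arm, never from a script. Its argument "steps" is a list of rows, each a list of 4 numbers: the shift along the tool's x, y, z in mm, then the turn about the tool's z in degrees. A call has 1 to 8 rows; each row shifts and turns the pose as measured when the row begins, along the tool's axes as they then stand; what a row does not reach is not made up. A row lasts 1/10 s, in which the tool goes at most 50 mm and 8.59 degrees, less where a joint would pass 70% of its speed; a pose out of reach is approached as far as the arm can. A call is refused whole if a number of a shift passes 50 or a number of a turn 8.59, either way. A call with a gripper value outside its range is refused whole. "claw" is the opening in per cent of the stroke, from 0 (shut) to 100 (fully open), set as the call begins (left out, the last holds). The fingers move at their own pace and stop on an object; the grip force is fixed at half the most. Time passes only in rows, so rows that do not move let the fingers close. It gives the time, the measured TCP pose, the force and the opening at its end, in the units of the state.
- state(): the state, without advancing time (a new reading comes with each control period).
- grab_frame(name): name is "scene" or "top" or "wrist"; returns (picture, depth): 400x640x3 uint8, red, green, blue; 400x640 float32, m along the optical axis (not along the pixel's ray), 0 where there is no reading.
- camera_params(name): a dict with "mtx" (3x3 intrinsics, pixels), "k1" (the pictures are not rectified: a ray, as slopes to the right and down, at radius r is drawn at 1 + k1 r^2 times it, then the intrinsics apply), "extrinsics" (4x4, takes a point from camera to world coordinates); the wrist camera has in their place "T_tool_cam" (4x4, takes a point from camera to tool coordinates, whose origin is the TCP and whose axes are the flange's). Camera axes: x right, y down, z forward; pixel columns grow to the right and rows downward; lengths in m; the calibration is good to about 2 mm. A picture is of the moment at which its call begins: read the wrist's pose just before it. camera_params takes no time and is no camera call.
- job_done(): hands the job in, once; it reports no verdict.
Trained networks look in the newest picture that a camera, given by its name, has taken for a name from the list of things; names that differ only in an ending like _2 or _b are one class to them, and where a whole thing is asked for, a point or a joint stands for the part that bears it (a point fixed in the world has none). Each returns a list of dicts, best first, with "p" (0 to 1); they miss things now and then, are a little off and sometimes report something else, mostly with a low value. They report only what shows in the picture. A call takes as long as a camera call.
- boxes_of(camera, label): "box" ([left, top, width, height] in pixels, round what is visible of it).
The state is a dict: "time": time; "joint_pos": joint angles; "joint_vel": joint speeds; "joint_efforts": joint torques, N m; "tool_pos": TCP position; "tool_rot": TCP orientation; "contact_force": force on the tool from outside, world axes, zero at the start; "ft_torque": the same for the moment, N m; "gripper_width": opening from 0.0 (shut) to 1.0 (fully open).
Only numpy, scipy, OpenCV 4.12 (cv2) and the standard library are available. Lean on these libraries where they do the work, as an engineer would, in place of code of your own. Each camera call takes 0.05 s, during which the arm holds its last target. There are 200 camera calls.

### The job

Someone left a file lying across the slideway of the drill stand. Put it away first, standing blade down in the empty tin, then push the carriage along its slideway to the station under the drill until the spring catch holds it there, not past it. The tin must stay upright, and the small bottle, the wire spool and the parts tray must be left where they are.

Things in the scene. Friction and masses are not known exactly. Their poses are not given: they have to be found in the camera images.
- slide: Fixed green drill stand. Origin at table level right under the drill bit; y axis along the slideway from its start end (y -340) to the column (y +115, radius 14, 348 high), x across, z up. Base plate 110 wide, y -340 to +150, 18 thick. Two steel rails 14 wide centred at x +-36, tops 44 above the table.
- station (a point): The drilling station: where the middle of the carriage plate's top must be; x 0, y 0, z 60 of the slide.
- carriage (a joint): Carriage position along the slideway in m, growing towards the drill (slide +y): 0 at the start end, 0.290 at the drilling station, where a sprung ball drops into a gap under it and draws it the last 2 mm or so, 0.318 end stop beyond. The ball first resists at about 0.248 (4 to 5 N) and then holds at the station with about as much.
- push_plate (a point): Centre of the carriage's rear face (facing slide -y, away from the drill), the face to push: an upright plate 70 wide, 8 thick, 60 to 82 above the table, flush with the rear edge of the carriage. This point is 68 above the table, 35 behind the carriage's middle. Axes as the slide.
- file: The file, 175 long, 50 g, lying slantwise across both rails ahead of the carriage. Its x axis points along it to the blade tip, z up as it lies; origin on its underside. Square wooden handle 16 x 16 from x -90 to +5, brass collar 13 wide to x +16, flat steel blade 10 wide and 5 thick to x +85; balances at x -20.
- file_tip (a point): The tip of the file's blade, at x +85, z 2.5 of the file.
- file_butt (a point): The end of the file's wooden handle, at x -90, z 8 of the file.
- tin: Loose empty open aluminium tin, 95 high, tapered: outer radius 37 at the rim, about 30 at the foot, wall 3, floor 4 thick, 400 g. Origin at the centre of its underside, z up.
- bottle: Bystander: small amber bottle with a black cap, 40 across, 85 high. Origin at the centre of its underside.
- spool: Bystander: black wire spool, 52 across, 45 high. Origin at the centre of its underside.
- tray: Bystander: small grey open parts tray 50 x 70 x 30 high. Origin at the centre of its underside.
- head_edge (a point): Middle of the lower edge of the green drill head's front, at x 0, y -45, z 155 of the slide. The head spans x +-40, y -45 to +145, z 155 to 275 (motor on it to 325); under it the chuck, radius 18, down to 119 and the bit to 95. It overhangs the carriage's rear face by 10 at the station: an upright gripper would hit it, a leaning one clears.
- carriage_top (a point): Middle of the top of the carriage plate. Aluminium plate 100 across, 70 along the slideway, 46 to 60 above the table; on it a wood strip clamped with two black knobs, up to 82 above the table. Axes as the slide.

How it is judged:
On the way, in this order (a step that is already met when the one before it is completed fails the run):
1. the file stands blade down in the tin, let go of (horizontal distance between file_tip and tin below 0.034 m and z of file_tip in the frame of tin between 0 and 0.03 m and angle between file's own x axis and vertical above 2.5 rad and angle between tin's own z axis and vertical below 0.1 rad and linear speed of file below 0.02 m/s and contact force between the fingers and file below 0.05 N), for 0.2 s.
2. the carriage is at the drilling station (value of joint carriage between 0.2865 and 0.2935 m), for 0.2 s.
At the end, for the whole second after the job is handed in: The file stands in the tin with its blade tip within 34 mm of the tin's axis and less than 30 mm above the tin's underside, leaning less than about 36 degrees; the tin is upright (within 0.1 rad); the carriage rests at 0.290 m within 3.5 mm; all is at rest (all of step 2 and horizontal distance between file_tip and tin below 0.034 m and z of file_tip in the frame of tin between 0 and 0.03 m and angle between file's own x axis and vertical above 2.5 rad and angle between tin's own z axis and vertical below 0.1 rad and linear speed of each of file, tin below 0.02 m/s and velocity of joint carriage between -0.01 and 0.01 m/s); the robot touches nothing.
It fails at once if the bottle is moved more than 25 mm or tipped (distance of bottle from where it was at the start of the episode above 0.025 m or angle between bottle's own z axis and vertical above 0.3 rad).
It fails at once if the spool is moved more than 25 mm or tipped (distance of spool from where it was at the start of the episode above 0.025 m or angle between spool's own z axis and vertical above 0.3 rad).
It fails at once if the tray is moved more than 25 mm or tipped (distance of tray from where it was at the start of the episode above 0.025 m or angle between tray's own z axis and vertical above 0.3 rad).
It also fails if it takes over 72 s, if anything falls off the work surface, if the arm or the gripper's body presses on something with over 40 N, if the wrist force passes 120 N, or if a joint passes its speed limit or range.

## Working session

There is one attempt and no reset: what is moved stays moved. The work goes in short steps, Python scripts to look and compute and a tool call to move; the robot and the scene stay as the last step left them, time stands still between calls to the robot, and variables do not carry over. Pictures are saved under pics/ and viewed, about 8 in all and at most 12, crops included, and the job is handed in when it is done.

Besides the shell and the picture viewer there is one more tool, called after "Emit:" in YAML: its name, and indented under it one key for each argument. step_arm: Moves the arm, as the interface text tells. Its arguments: {"type":"object","properties":{"steps":{"type":"array"},"claw":{"type":"number"}},"required":["steps"]}

```bash
ls; mkdir -p pics
python3 - <<'E'
from plant import *
import cv2,numpy as np
s=state();print(s)
for c in ['scene','top']:
    p,d=grab_frame(c);cv2.imwrite(f'pics/{c}0.png',p[:,:,::-1]);np.save(f'{c}0.npy',d)
    cp=camera_params(c);print(c,cp)
    for l in ['slide','carriage','file','tin','bottle','spool','tray']:
        print(l,[(np.round(b['box']).tolist(),round(b['p'],2)) for b in boxes_of(c,l)[:2]])
print(camera_params('wrist'))
E
```

```text
pics
{'time': 0.0, 'joint_pos': array([-1.40001161e+00,  5.33592809e-02,  1.61429457e+00, -3.74268130e-05,
        1.47601430e+00, -1.19000483e-01]), 'joint_vel': array([-0.00028201, -0.00160214, -0.00149027,  0.00241184,  0.00024671,
       -0.00141203]), 'joint_efforts': array([-4.89111499e-04, -3.93678260e+01, -3.70176315e+01, -5.50955190e-05,
        7.07215571e-03, -7.84832423e-06]), 'tool_pos': array([ 0.17845975, -0.59824555,  0.19356127]), 'tool_rot': array([-1.03691913e-03,  9.89520627e-01,  1.44387850e-01, -4.54878424e-05]), 'contact_force': array([0.11431279, 0.05854723, 0.7115043 ]), 'ft_torque': array([-0.0390549 ,  0.03864698, -0.01364431]), 'gripper_width': 1.0003674199416115}
scene {'mtx': array([[459.73713562,   0.        , 314.61643616],
       [  0.        , 459.73713562, 200.50852727],
       [  0.        ,   0.        ,   1.        ]]), 'k1': -0.051212635215760076, 'extrinsics': array([[ 0.2009911 ,  0.81870438, -0.53789006,  1.24799133],
       [ 0.97956278, -0.1722931 ,  0.10378754, -0.03167112],
       [-0.00770343, -0.54775746, -0.83660171,  1.12095314],
    
[... 1037 characters left out ...]
0.0, 185.0, 14.0, 16.0], 0.55)]
spool [([321.0, 169.0, 16.0, 20.0], 0.77)]
tray [([417.0, 188.0, 17.0, 14.0], 0.69), ([279.0, 177.0, 24.0, 18.0], 0.57)]
{'mtx': array([[343.04220118,   0.        , 319.49551331],
       [  0.        , 343.04220118, 202.41299683],
       [  0.        ,   0.        ,   1.        ]]), 'k1': -0.028853818682800812, 'T_tool_cam': array([[ 6.38552214e-04, -9.57175484e-01, -2.89507659e-01,
         7.45835403e-02],
       [ 9.99999522e-01,  8.25666886e-04, -5.24187145e-04,
         1.29715588e-04],
       [ 7.40775971e-04, -2.89507185e-01,  9.57175554e-01,
        -1.77867738e-01],
       [ 0.00000000e+00,  0.00000000e+00,  0.00000000e+00,
         1.00000000e+00]])}
```

Run:
```python
import cv2,numpy as np
a=cv2.imread('pics/scene0.png')[100:260,150:400];b=cv2.imread('pics/top0.png')[150:280,170:470]
a=cv2.resize(a,(800,512));cv2.imwrite('pics/a.png',a)
b=cv2.resize(b,(800,347));cv2.imwrite('pics/b.png',b)
```

```text
(no output)
```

View pics/a.png

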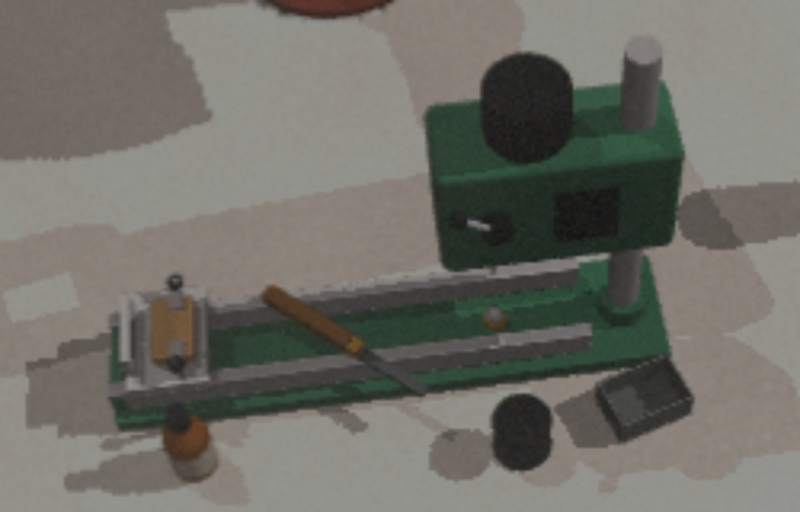

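View pics/b.png

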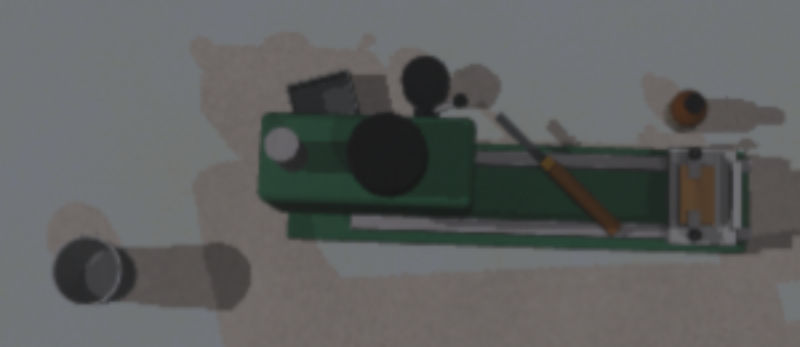

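```bash
cat > h.py <<'E'
import numpy as np,cv2
from plant import *
from scipy.spatial.transform import Rotation as R
def ext(c,s=None):
    p=camera_params(c)
    if c!='wrist': return p,p['extrinsics']
    T=np.eye(4);q=s['tool_rot'];T[:3,:3]=R.from_quat([q[1],q[2],q[3],q[0]]).as_matrix();T[:3,3]=s['tool_pos']
    return p,T@p['T_tool_cam']
def ray(c,uv,s=None):
    p,E=ext(c,s);K=p['mtx'];d=(np.array(uv,float)-K[:2,2])/K[0,0]
    n=d.copy()
    for _ in range(8): n=d/(1+p['k1']*(n@n))
    return E[:3,3],E[:3,:3]@np.r_[n,1]
def onz(c,uv,z,s=None):
    o,d=ray(c,uv,s);return o+d*(z-o[2])/d[2]
def proj(c,P,s=None):
    p,E=ext(c,s);q=np.linalg.inv(E)@np.r_[P,1];n=q[:2]/q[2]
    return p['mtx'][:2,:2]@(n*(1+p['k1']*(n@n)))+p['mtx'][:2,2]
def cloud(c,d,s=None,box=(0,0,640,400)):
    x,y,w,h=[int(v) for v in box];out=[]
    for v in range(y,y+h):
        for u in range(x,x+w):
            if d[v,u]>0:
                o,r=ray(c,(u,v),s);out.append(o+r*d[v,u])
    return np.array(out)
E
python3 - <<'E'
from h import *
t=lambda u,v:(170+.375*u-.3,150+.375*v-.3)
f=lambda u,v:(150+.3125*u-.3,100+.3125*v-.3)
for n,a,b,z in [('tip',(498,115),(423,392),.0465),('butt',(615,233),(268,290),.052),('plate',(738,193),(127,325),.082),('column',(282,145),(642,48),.348),('bottlecap',(694,103),(179,415),.085),('spool',(425,82),(522,412),.045),('tin',(90,270),None,.095)]:
    print(n,onz('top',t(*a),z).round(3),b and onz('scene',f(*b),z).round(3))
d=np.load('top0.npy')
C=cloud('top',d,box=(255,160,205,100))
import itertools
for lo,hi in [(.04,.048),(.05,.065),(.265,.285),(.34,.36)]:
    P=C[(C[:,2]>lo)&(C[:,2]<hi)];print(lo,len(P));
    if len(P)>4: print(cv2.minAreaRect((P[:,:2]*1000).astype(np.float32)))
T=cloud('top',d,box=(185,230,40,40));T=T[T[:,2]>.085];print(T.mean(0) if len(T) else 0,T.min(0),T.max(0))
E
```

```text
tip [0.606 0.003 0.046] [0.608 0.001 0.046]
butt [ 0.478 -0.114  0.052] [ 0.48  -0.117  0.052]
plate [ 0.514 -0.238  0.082] [ 0.512 -0.236  0.082]
column [0.536 0.193 0.348] [0.537 0.192 0.348]
bottlecap [ 0.607 -0.198  0.085] [ 0.611 -0.199  0.085]
spool [0.644 0.08  0.045] [0.643 0.079 0.045]
tin [0.449 0.423 0.095] NoneTraceback (most recent call last):
  File "<stdin>", line 7, in <module>
  File "h.py", line 24, in cloud
    o,r=ray(c,(u,v),s);out.append(o+r*d[v,u])
        ~~~^^^^^^^^^^^
  File "h.py", line 10, in ray
    p,E=ext(c,s);K=p['mtx'];d=(np.array(uv,float)-K[:2,2])/K[0,0]
        ~~~^^^^^
  File "h.py", line 5, in ext
    p=camera_params(c)
ValueError: time passes only in moves, steps and waits
```

Emit:
step_arm:
  steps:
    - [0, 0, 0, -8.5]
    - [0, 0, 0, -8.5]
    - [0, 0, 0, -8.5]
    - [45, -12, 0, 0]
    - [45, -12, 0, 0]
    - [45, -12, 0, 0]
    - [45, -12, 0, 0]
    - [45, -12, 0, 0]
  claw: 60

```text
time: 1.6
tool_pos: [0.3039, -0.4005, 0.1941]
tool_rot: [0.001, 0.933, 0.36, -0.0]
contact_force: [0.5, -0.8, -0.8]
gripper_width: 0.599
```

```bash
cat >> h.py <<'E'
_c={}
_cp=camera_params
def camera_params(n):
    if n not in _c: _c[n]=_cp(n)
    return _c[n]
def togo(P,yaw):
    "remaining shift (mm, tool axes after the turn) and turn (deg about tool z)"
    s=state();q=s['tool_rot'];M=R.from_quat([q[1],q[2],q[3],q[0]]).as_matrix()
    y=np.degrees(np.arctan2(M[1,0],M[0,0]));d=(np.array(P)-s['tool_pos'])*1000
    t=-((yaw-y+180)%360-180);M2=M@R.from_euler('z',t,degrees=True).as_matrix()
    print('t',s['time'],'pos',s['tool_pos'].round(4),'yaw',y.round(2),'w',round(s['gripper_width'],3),'F',s['contact_force'].round(1),'j',s['joint_pos'].round(2),'tilt',np.degrees(np.arccos(-M[2,2])).round(2))
    print(' go',(M2.T@d).round(1),'turn',round(t,2),' shift in present axes',(M.T@d).round(1))
E
python3 -c "
from h import *
togo([.49,-.105,.15],42.5)"
```

```text
t 1.6 pos [ 0.3039 -0.4005  0.1941] yaw 42.26 w 0.599 F [ 0.5 -0.8 -0.8] j [-1.07 -0.25  1.89 -0.    1.49 -0.24] tilt 0.07
 go [336.9 -92.2  43.8] turn -0.24  shift in present axes [336.5 -93.6  43.8]
```

Emit:
step_arm:
  steps:
    - [45, -12, 4, 0]
    - [45, -12, 4, 0]
    - [45, -12, 4, 0]
    - [45, -12, 4, 0]
    - [45, -12, 4, 0]
    - [45, -12, 4, 0]
    - [40, -12, 4, 0]
    - [0, 0, 0, 0]

```text
time: 2.4
tool_pos: [0.4846, -0.1146, 0.1675]
tool_rot: [0.004, 0.932, 0.363, 0.003]
contact_force: [-0.2, 0.0, -0.0]
gripper_width: 0.601
```

```bash
python3 -c "
from h import *
togo([.49,-.105,.15],42.5)
s=state();p,d=grab_frame('wrist');cv2.imwrite('pics/w1.png',p[:,:,::-1]);np.save('w1.npy',d)
for l in ['file','file_butt']: print(boxes_of('wrist',l)[:2])
for P in ([.479,-.1155,.052],[.607,.002,.0465]): print(proj('wrist',P,s))
"
```

```text
t 2.4 pos [ 0.4846 -0.1146  0.1675] yaw 42.51 w 0.601 F [-0.2  0.  -0. ] j [-0.38 -0.25  1.94 -0.    1.44  0.45] tilt 0.55
 go [10.4 -3.5 17.5] turn 0.01  shift in present axes [10.4 -3.5 17.5]
[{'box': [307.3, 0.0, 19.5, 191.0], 'p': 0.77}]
[{'box': [307.5, 0.5, 20.8, 194.2], 'p': 0.96}]
[314.44782719 192.46850973]
[313.5855705  -28.50094451]
```

View pics/w1.png

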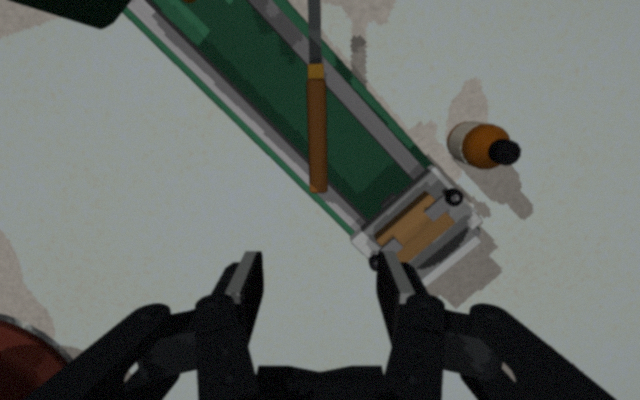

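```bash
python3 -c "
from h import *
s=state()
a=onz('wrist',(318.5,190),.055,s);b=onz('wrist',(316,70),.052,s);c=onz('wrist',(314.5,5),.049,s)
print(a,b,c);u=(c-a)[:2];u/=np.linalg.norm(u);yaw=np.degrees(np.arctan2(u[1],u[0]));print(yaw)
G=a[:2]+u*.015;print(G)
togo([*G,.047],yaw)
for n,uv,z in [('cap',(505,152),.085),('platetop',(455,268),.082)]: print(n,onz('wrist',uv,z,s))
"
```

```text
[ 0.48220872 -0.12060732  0.055     ] [ 0.55427294 -0.05259832  0.052     ] [ 0.58910614 -0.01957201  0.049     ]
43.38512460199873
[ 0.49311001 -0.11030383]
t 2.55 pos [ 0.4832 -0.1187  0.1681] yaw 42.2 w 0.6 F [-0.2 -0.1 -0.8] j [-0.39 -0.25  1.94 -0.    1.44  0.45] tilt 0.63
 go [ 12.9  -0.7 121.1] turn -1.18  shift in present axes [ 12.9  -1.  121.1]
cap [ 0.60693942 -0.20162406  0.085     ]
platetop [ 0.51475405 -0.24966137  0.082     ]
```

Emit:
step_arm:
  steps:
    - [13, -2, 20, -0.8]
    - [0, 0, 30, 0]
    - [0, 0, 30, 0]
    - [0, 0, 20, 0]
    - [0, 0, 0, 0]

```text
time: 3.05
tool_pos: [0.4927, -0.1178, 0.0688]
tool_rot: [0.008, 0.933, 0.361, 0.004]
contact_force: [-1.3, -0.8, -0.8]
gripper_width: 0.603
```

```bash
python3 -c "
from h import *
togo([.492,-.1068,.048],43)"
```

```text
t 3.05 pos [ 0.4927 -0.1178  0.0688] yaw 42.33 w 0.603 F [-1.3 -0.8 -0.8] j [-0.38 -0.13  2.01 -0.01  1.25  0.46] tilt 1.09
 go [ 7.  -8.9 20.6] turn -0.67  shift in present axes [ 6.9 -8.9 20.6]
```

Emit:
step_arm:
  steps:
    - [7, -8, 5, -0.5]
    - [0, -1, 8, 0]
    - [0, 0, 7, 0]
    - [0, 0, 0, 0]

```text
time: 3.45
tool_pos: [0.4935, -0.109, 0.051]
tool_rot: [0.01, 0.932, 0.363, 0.006]
contact_force: [0.1, 0.3, -0.6]
gripper_width: 0.602
```

```bash
python3 -c "
from h import *
togo([.492,-.1068,.048],43)
s=state();p,d=grab_frame('wrist');cv2.imwrite('pics/w2.png',p[:,:,::-1])"
```

```text
t 3.45 pos [ 0.4935 -0.109   0.051 ] yaw 42.62 w 0.602 F [ 0.1  0.3 -0.6] j [-0.36 -0.12  2.03 -0.01  1.21  0.47] tilt 1.4
 go [ 0.4 -2.7  2.9] turn -0.38  shift in present axes [ 0.4 -2.7  2.9]
```

View pics/w2.png

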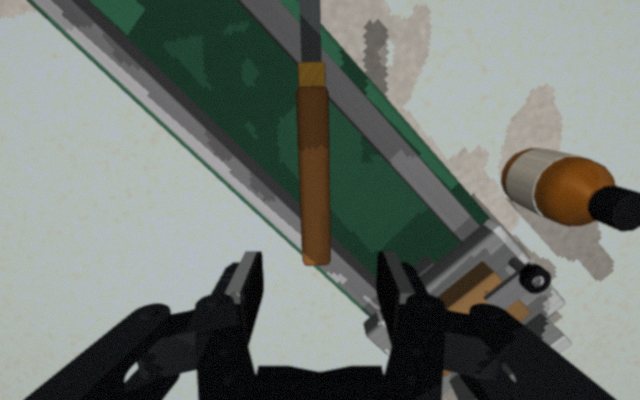

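Emit:
step_arm:
  steps:
    - [0, -2, 2, 0]
    - [0, 0, 1, 0]
    - [0, 0, 0, 0]

```text
time: 3.8
tool_pos: [0.4937, -0.1079, 0.0498]
tool_rot: [0.012, 0.931, 0.364, 0.008]
contact_force: [0.0, -0.0, 0.1]
gripper_width: 0.601
```

Emit:
step_arm:
  steps:
    - [0, 0, 0, 0]
    - [0, 0, 0, 0]
    - [0, 0, 0, 0]
    - [0, 0, 0, 0]
    - [0, 0, 0, 0]
    - [0, 0, 0, 0]
  claw: 0

```text
time: 4.4
tool_pos: [0.4942, -0.108, 0.0504]
tool_rot: [0.012, 0.931, 0.364, 0.008]
contact_force: [0.2, 0.1, -0.2]
gripper_width: 0.002
```

Emit:
step_arm:
  steps:
    - [0, 0, -15, 0]
    - [0, 0, -25, 0]
    - [0, 0, -25, 0]
    - [0, 0, 0, 0]

```text
time: 4.8
tool_pos: [0.4922, -0.1068, 0.1195]
tool_rot: [0.012, 0.931, 0.364, 0.008]
contact_force: [0.6, -0.1, 0.3]
gripper_width: -0.001
```

```bash
python3 -c "
from h import *
togo([.492,-.1068,.1],86.9)
s=state();p,d=grab_frame('wrist');cv2.imwrite('pics/w3.png',p[:,:,::-1])"
```

```text
t 4.8 pos [ 0.4922 -0.1068  0.1195] yaw 42.65 w -0.001 F [ 0.6 -0.1  0.3] j [-0.36 -0.21  1.98 -0.01  1.33  0.47] tilt 1.61
 go [ 0.3 -0.7 19.5] turn -44.25  shift in present axes [-0.3 -0.7 19.5]
```

View pics/w3.png

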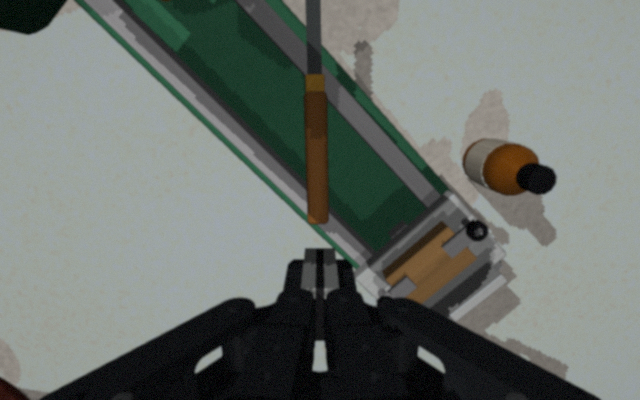

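```bash
python3 -c "
from h import *
s=state();p,d=grab_frame('wrist')
C=camera_params('wrist');T=C['T_tool_cam']
for uv in [(312,247),(312,250),(312,255),(312,261),(328,250),(328,256),(312,266),(312,280),(318,215),(318,205),(318,100)]:
    D=d[uv[1],uv[0]];q=(np.array(uv)-C['mtx'][:2,2])/343.04*D
    c=np.r_[q,D,1];print(uv,D.round(4),(T@c)[:3].round(4),(ext('wrist',s)[1]@c)[:3].round(4))
"
```

```text
(312, 247) 0.3226 [-0.059  -0.0067  0.1188] [ 0.4457 -0.1433 -0.0016]
(312, 250) 0.1496 [ 0.0113 -0.0029 -0.0407] [ 0.4968 -0.096   0.1583]
(312, 255) 0.1437 [ 0.0118 -0.0027 -0.0467] [ 0.4971 -0.0957  0.1643]
(312, 261) 0.1381 [ 0.0119 -0.0026 -0.0525] [ 0.4971 -0.0956  0.1701]
(328, 250) 0.1483 [ 0.0118  0.0041 -0.0418] [ 0.5018 -0.1008  0.1596]
(328, 256) 0.1425 [ 0.0119  0.0039 -0.0479] [ 0.5017 -0.1005  0.1657]
(312, 266) 0.135 [ 0.0115 -0.0025 -0.0559] [ 0.4968 -0.096   0.1735]
(312, 280) 0.124 [ 0.0117 -0.0023 -0.0673] [ 0.4969 -0.0958  0.1849]
(318, 215) 0.2498 [-0.0066 -0.0007  0.0586] [ 0.4871 -0.1112  0.059 ]
(318, 205) 0.2474 [ 0.0011 -0.0007  0.0584] [ 0.4927 -0.106   0.0592]
(318, 100) 0.2278 [ 0.0737 -0.0007  0.0599] [ 0.5461 -0.0569  0.0581]
```

Emit:
step_arm:
  steps:
    - [2, -1, 0, -0.3]
    - [0, 0, 0, 0]
    - [0, 0, 0, 0]
    - [0, 0, 25, 0]
    - [0, 0, 25, 0]
    - [0, 0, 15, 0]
    - [0, 0, 0, 0]
  claw: 60

```text
time: 5.6
tool_pos: [0.4886, -0.1033, 0.0434]
tool_rot: [0.007, 0.93, 0.366, 0.002]
contact_force: [-0.4, 0.9, -0.8]
gripper_width: 0.601
```

Emit:
step_arm:
  steps:
    - [0, 0, 12, 0]
    - [0, 0, 12, 0]
    - [0, 0, 10, 0]
    - [0, 0, 0, 0]

```text
time: 6.0
tool_pos: [0.4893, -0.1039, 0.0074]
tool_rot: [0.007, 0.93, 0.366, 0.003]
contact_force: [-0.5, 0.3, -0.5]
gripper_width: 0.601
```

```bash
python3 -c "
from h import *
togo([.494,-.106,.010],43)
s=state();p,d=grab_frame('wrist');cv2.imwrite('pics/w4.png',p[:,:,::-1])
C=camera_params('wrist');T=C['T_tool_cam']
for v in range(200,330,10):
  r=[]
  for u in (250,300,318,335,390):
    D=d[v,u];q=(np.array((u,v))-C['mtx'][:2,2])/343.04*D
    r.append((T@np.r_[q,D,1])[[0,2]].round(3).tolist())
  print(v,r)
"
```

```text
t 6.0 pos [ 0.4893 -0.1039  0.0074] yaw 42.98 w 0.601 F [-0.5  0.3 -0.5] j [-0.35 -0.06  2.06 -0.01  1.13  0.47] tilt 0.87
 go [ 2.   4.8 -2.5] turn -0.02  shift in present axes [ 2.   4.8 -2.5]
200 [[0.032, -0.035], [0.025, -0.01], [0.037, -0.052], [0.037, -0.051], [0.025, -0.01]]
210 [[0.028, -0.037], [0.02, -0.011], [0.033, -0.052], [0.033, -0.052], [0.019, -0.008]]
220 [[0.024, -0.036], [0.014, -0.01], [0.029, -0.052], [0.029, -0.052], [0.014, -0.009]]
230 [[0.019, -0.036], [0.014, -0.023], [0.025, -0.052], [0.025, -0.051], [0.008, -0.009]]
240 [[-0.005, 0.009], [0.013, -0.035], [0.02, -0.05], [0.021, -0.052], [0.003, -0.009]]
250 [[-0.011, 0.008], [0.009, -0.036], [0.016, -0.052], [0.016, -0.052], [-0.003, -0.009]]
260 [[0.011, -0.05], [0.004, -0.035], [0.011, -0.05], [0.012, -0.052], [0.011, -0.05]]
270 [[0.012, -0.061], [-0.001, -0.036], [0.007, -0.051], [0.007, -0.051], [0.011, -0.058]]
280 [[0.011, -0.066], [-0.031, 0.009], [0.002, -0.051], [0.003, -0.052], [0.012, -0.067]]
290 [[0.007, -0.065], [-0.038, 0.009], [-0.002, -0.051], [-0.002, -0.051], [0.009, -0.069]]
300 [[0.004, -0.068], [-0.045, 0.008], [-0.008, -0.05], [-0.007, -0.052], [0.004, -0.068]]
310 [[0.0, -0.069], [-0.052, 0.008], [-0.012, -0.051], [-0.012, -0.051], [0.001, -0.069]]
320 [[-0.003, -0.07], [-0.059, 0.008], [-0.06, 0.009], [-0.061, 0.01], [-0.003, -0.071]]
```

View pics/w4.png

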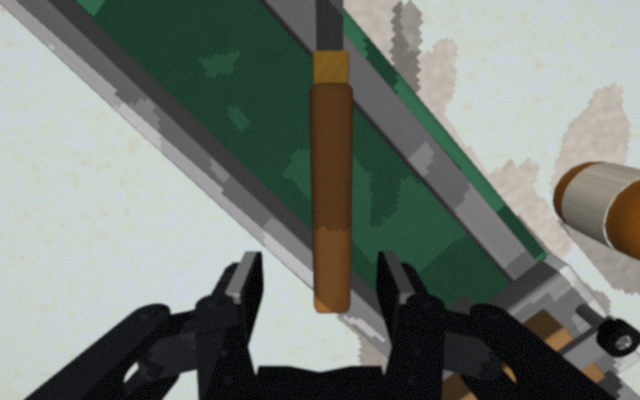

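Emit:
step_arm:
  steps:
    - [1, 4, 1, 0]
    - [0, 1, 2, 0]
    - [0, 0, 0, 0]

```text
time: 6.35
tool_pos: [0.4958, -0.1078, 0.0066]
tool_rot: [0.009, 0.93, 0.366, 0.004]
contact_force: [-0.0, -0.2, 0.3]
gripper_width: 0.599
```

Emit:
step_arm:
  steps:
    - [0, 0, 0, 0]
    - [0, 0, 0, 0]
    - [0, 0, 0, 0]
    - [0, 0, 0, 0]
    - [0, 0, 0, 0]
  claw: 0

```text
time: 6.85
tool_pos: [0.4967, -0.1078, 0.0086]
tool_rot: [0.009, 0.93, 0.366, 0.005]
contact_force: [-0.2, -0.4, -0.3]
gripper_width: 0.173
```

Emit:
step_arm:
  steps:
    - [0, 0, -15, 0]
    - [0, 0, -25, 0]
    - [0, 0, -30, 0]
    - [0, 0, -30, 0]
    - [0, 0, -15, 0]
    - [0, 0, 0, 0]

```text
time: 7.45
tool_pos: [0.4938, -0.1061, 0.1308]
tool_rot: [0.009, 0.93, 0.366, 0.004]
contact_force: [-0.5, 0.7, -1.2]
gripper_width: 0.166
```

```bash
python3 -c "
from h import *
togo([.525,-.024,.11],86.9)
s=state();p,d=grab_frame('wrist');cv2.imwrite('pics/w5.png',p[:,:,::-1])
p,d=grab_frame('scene');cv2.imwrite('pics/s5.png',cv2.resize(p[90:270,160:400,::-1],(800,600)))
"
```

```text
t 7.45 pos [ 0.4938 -0.1061  0.1308] yaw 42.98 w 0.166 F [-0.5  0.7 -1.2] j [-0.35 -0.2   1.97 -0.01  1.36  0.47] tilt 1.11
 go [83.9 26.4 20.2] turn -43.92  shift in present axes [ 78.7 -39.2  20.2]
```

View pics/w5.png

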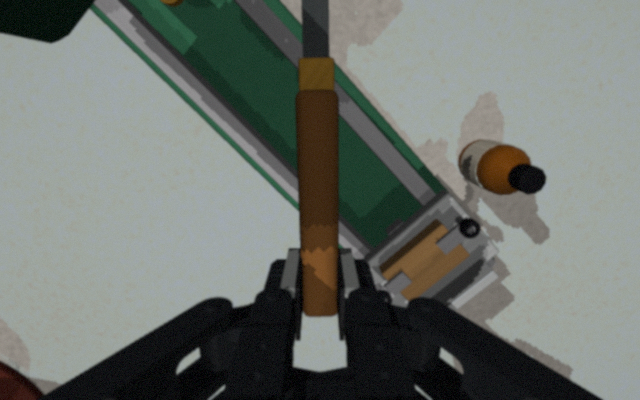

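Emit:
step_arm:
  steps:
    - [0, 0, 0, -8]
    - [0, 0, 0, -8]
    - [0, 0, 0, -8]
    - [0, 0, 0, -8]
    - [0, 0, 0, -8]
    - [0, 0, 0, -4]
    - [0, 0, 0, 0]

```text
time: 8.25
tool_pos: [0.5312, -0.1191, 0.1415]
tool_rot: [0.052, 0.734, 0.677, 0.031]
contact_force: [21.1, -11.6, -0.3]
gripper_width: 0.171
```

```bash
python3 -c "
from h import *
togo([.497,-.0193,.131],86.9)
s=state();p,d=grab_frame('wrist')
C=camera_params('wrist');T=ext('wrist',s)[1]
for v in (5,30,50,90,130,170,210,230):
  r=[]
  for u in (312,316,320):
    D=d[v,u];q=(np.array((u,v))-C['mtx'][:2,2])/343.04*D
    r.append((T@np.r_[q,D,1])[:3].round(3).tolist())
  print(v,r)
cv2.imwrite('pics/w6.png',p[:,:,::-1])
# head corners from top depth
p,d=grab_frame('top')
C=cloud('top',d,box=(265,185,90,50));H=C[(C[:,2]>.268)&(C[:,2]<.282)]
print(len(H),cv2.minAreaRect((H[:,:2]*1000).astype(np.float32)),H[:,:2].min(0),H[:,:2].max(0))
"
```

```text
t 8.25 pos [ 0.5312 -0.1191  0.1415] yaw 85.3 w 0.171 F [ 21.1 -11.6  -0.3] j [-0.36 -0.2   1.94  0.01  1.27 -0.28] tilt 7.0
 go [ 98.  -40.2   2.9] turn -1.6  shift in present axes [ 96.9 -42.9   2.9]
5 [[0.552, 0.02, 0.017], [0.555, 0.02, 0.017], [0.557, 0.019, 0.025]]
30 [[0.551, 0.003, 0.016], [0.554, 0.003, 0.017], [0.556, 0.002, 0.02]]
50 [[0.549, -0.012, 0.017], [0.552, -0.012, 0.018], [0.555, -0.012, 0.019]]
90 [[0.547, -0.042, 0.015], [0.55, -0.042, 0.018], [0.553, -0.043, 0.017]]
130 [[0.544, -0.075, 0.015], [0.547, -0.075, 0.015], [0.551, -0.076, 0.015]]
170 [[0.541, -0.11, 0.017], [0.544, -0.11, 0.017], [0.548, -0.111, 0.017]]
210 [[0.538, -0.148, 0.017], [0.528, -0.087, 0.186], [0.529, -0.086, 0.188]]
230 [[0.525, -0.095, 0.187], [0.517, -0.039, 0.316], [0.528, -0.094, 0.189]]
1759 ((532.1292114257812, 129.01873779296875), (189.76992797851562, 80.04777526855469), 86.63276672363281) [0.48911635 0.03306747] [0.57618347 0.22346497]
```

View pics/w6.png

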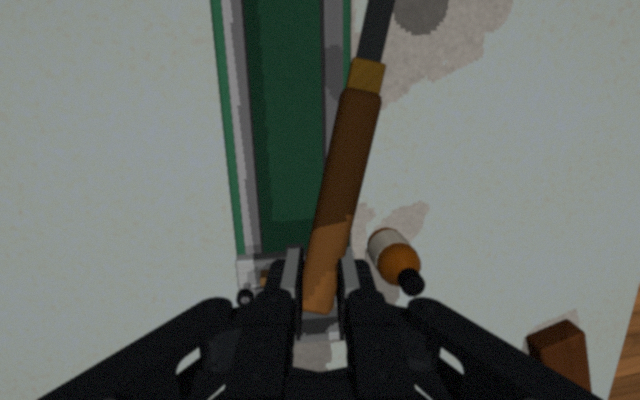

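```bash
python3 -c "
from h import *
s=state();p,d=grab_frame('wrist')
C=camera_params('wrist');T=ext('wrist',s)[1]
for u,v in [(319,305),(322,285),(328,240),(345,170),(358,110),(367,75),(373,40),(380,5)]:
    D=d[v,u];q=(np.array((u,v))-C['mtx'][:2,2])/343.04*D
    print(u,v,(C['T_tool_cam']@np.r_[q,D,1])[:3].round(3),(T@np.r_[q,D,1])[:3].round(3))
p,d=grab_frame('scene');cv2.imwrite('pics/s6.png',cv2.resize(p[90:270,160:400,::-1],(800,600)))
togo([.497,-.0193,.131],86.9)
"
```

```text
319 305 [-0.01   0.    -0.051] [ 0.526 -0.129  0.194]
322 285 [-0.001  0.002 -0.05 ] [ 0.528 -0.12   0.193]
328 240 [ 0.019  0.004 -0.048] [ 0.532 -0.101  0.191]
345 170 [ 0.048  0.01  -0.048] [ 0.541 -0.073  0.191]
358 110 [ 0.07   0.015 -0.047] [ 0.547 -0.051  0.19 ]
367 75 [ 0.083  0.018 -0.042] [ 0.553 -0.039  0.184]
373 40 [ 0.095  0.021 -0.035] [ 0.557 -0.027  0.178]
380 5 [ 0.108  0.023 -0.034] [ 0.561 -0.015  0.176]
t 8.45 pos [ 0.5267 -0.1228  0.1407] yaw 85.58 w 0.169 F [ -3.3 -15.7   0.1] j [-0.36 -0.2   1.94 -0.    1.28 -0.29] tilt 6.51
 go [102.  -35.7   2. ] turn -1.32  shift in present axes [101.2 -38.    2. ]
```

View pics/s6.png

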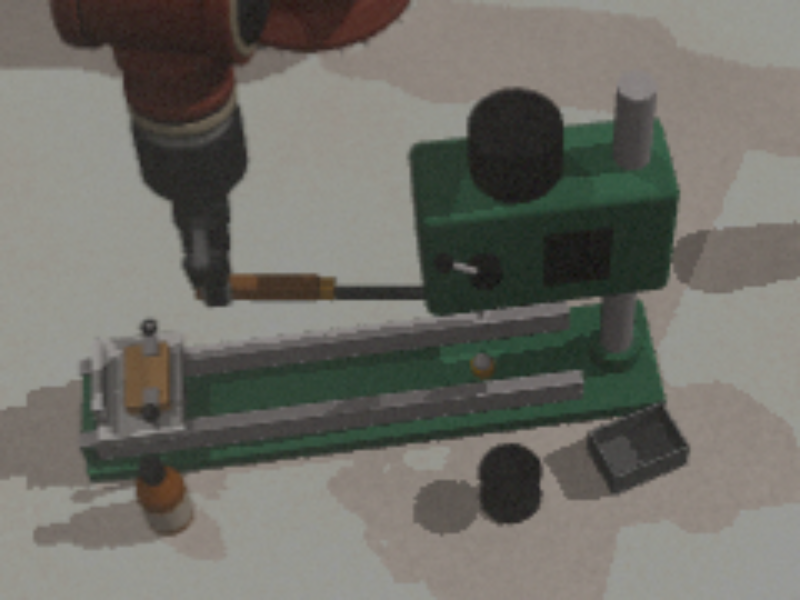

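Emit:
step_arm:
  steps:
    - [-20, 0, 0, 0]
    - [0, 0, 0, 0]

```text
time: 8.65
tool_pos: [0.5239, -0.144, 0.139]
tool_rot: [0.05, 0.732, 0.679, 0.022]
contact_force: [0.1, -0.4, -0.4]
gripper_width: 0.167
```

```bash
cat >> h.py <<'E'
def filepose(rows=(285,240,200,160,120,80,40,5)):
    s=state();p,d=grab_frame('wrist');C=camera_params('wrist');T=ext('wrist',s)[1];out=[]
    for v in rows:
        us=[u for u in range(270,420) if 0.05<d[v,u]<.20 and (p[v,u,0]*1.0>p[v,u,2]*1.4 or v<60)]
        if len(us)<4: continue
        u=np.median(us);D=np.median(d[v,us]);q=(np.array((u,v))-C['mtx'][:2,2])/343.04*D
        c=np.r_[q,D,1];print(v,len(us),(C['T_tool_cam']@c)[:3].round(3),(T@c)[:3].round(3))
    q=s['tool_rot'];print('toolz',R.from_quat([q[1],q[2],q[3],q[0]]).as_matrix()[:,2].round(3))
    return p
E
python3 -c "
from h import *
togo([.497,-.0193,.131],86.9);filepose()
"
```

```text
t 8.65 pos [ 0.5239 -0.144   0.139 ] yaw 85.54 w 0.167 F [ 0.1 -0.4 -0.4] j [-0.4  -0.19  1.94 -0.    1.28 -0.33] tilt 6.31
 go [123.2 -33.8  -0.2] turn -1.36  shift in present axes [122.4 -36.7  -0.2]
285 42 [-0.001  0.    -0.05 ] [ 0.519 -0.142  0.189]
240 38 [ 0.019  0.001 -0.048] [ 0.521 -0.123  0.186]
200 38 [ 0.035  0.001 -0.046] [ 0.523 -0.107  0.184]
160 38 [ 0.051  0.001 -0.045] [ 0.524 -0.091  0.182]
120 40 [ 0.066  0.001 -0.043] [ 0.525 -0.076  0.18 ]
80 33 [ 0.081  0.001 -0.039] [ 0.527 -0.062  0.175]
40 25 [ 0.096  0.001 -0.029] [ 0.529 -0.047  0.165]
5 25 [ 0.109  0.001 -0.028] [ 0.53  -0.034  0.163]
toolz [ 0.101 -0.044 -0.994]
```

```bash
python3 -c "
from h import *
togo([.499,-.146,.085],86.6);togo([.4997,-.0251,.085],86.6)
"
```

```text
t 8.7 pos [ 0.5234 -0.1427  0.1382] yaw 85.58 w 0.166 F [0.4 0.2 0.1] j [-0.4  -0.19  1.94  0.    1.28 -0.33] tilt 6.21
 go [ -2.9 -29.5  50.6] turn -1.02  shift in present axes [ -3.4 -29.4  50.6]
t 8.7 pos [ 0.5234 -0.1427  0.1382] yaw 85.58 w 0.166 F [0.4 0.2 0.1] j [-0.4  -0.19  1.94  0.    1.28 -0.33] tilt 6.21
 go [117.8 -35.5  45.6] turn -1.02  shift in present axes [117.1 -37.6  45.6]
```

Emit:
step_arm:
  steps:
    - [-3, -10, 20, -1]
    - [0, -10, 20, 0]
    - [0, -10, 13, 0]
    - [0, 0, 0, 0]

```text
time: 9.1
tool_pos: [0.495, -0.1421, 0.0757]
tool_rot: [0.045, 0.726, 0.686, 0.021]
contact_force: [-0.4, -1.1, -1.3]
gripper_width: 0.164
```

```bash
python3 -c "
from h import *
togo([.4997,-.0251,.085],86.6)
"
```

```text
t 9.1 pos [ 0.495  -0.1421  0.0757] yaw 86.69 w 0.164 F [-0.4 -1.1 -1.3] j [-0.43 -0.19  2.05  0.01  1.18 -0.37] tilt 5.69
 go [116.7  -1.  -13. ] turn 0.09  shift in present axes [116.7  -0.9 -13. ]
```

Emit:
step_arm:
  steps:
    - [30, 0, -2, 0]
    - [30, 0, -3, 0]
    - [30, 0, -3, 0]
    - [20, 0, 0, 0]
    - [0, 0, 0, 0]

```text
time: 9.6
tool_pos: [0.5002, -0.0256, 0.0794]
tool_rot: [0.043, 0.726, 0.686, 0.021]
contact_force: [-0.3, -0.4, -0.4]
gripper_width: 0.166
```

```bash
python3 -c "
from h import *
togo([.4997,-.0251,.085],86.6);filepose()
"
```

```text
t 9.6 pos [ 0.5002 -0.0256  0.0794] yaw 86.64 w 0.166 F [-0.3 -0.4 -0.4] j [-0.19 -0.22  2.07 -0.02  1.2  -0.13] tilt 5.46
 go [ 0.3 -0.  -5.7] turn 0.04  shift in present axes [ 0.3 -0.  -5.7]
285 44 [-0.001  0.002 -0.05 ] [ 0.497 -0.025  0.129]
240 34 [ 0.019  0.002 -0.048] [ 0.498 -0.005  0.127]
200 34 [ 0.035  0.002 -0.046] [0.5   0.011 0.125]
160 35 [ 0.051  0.001 -0.045] [0.5   0.027 0.123]
120 38 [ 0.066  0.001 -0.043] [0.502 0.042 0.121]
80 33 [ 0.081  0.001 -0.039] [0.502 0.056 0.116]
40 95 [ 0.092  0.017 -0.061] [0.517 0.067 0.139]
5 104 [ 0.099  0.014 -0.073] [0.513 0.074 0.15 ]
toolz [ 0.089 -0.033 -0.995]
```

Emit:
step_arm:
  steps:
    - [0, 1, -10, 0]
    - [0, 1, -10, 0]
    - [0, 1, -10, 0]
    - [0, 1, -8, 0]
    - [0, 0, 0, 0]

```text
time: 10.15
tool_pos: [0.4996, -0.0281, 0.1194]
tool_rot: [0.042, 0.728, 0.685, 0.019]
contact_force: [2.1, -0.9, -3.9]
gripper_width: 0.165
```

```bash
python3 -c "
from h import *
togo([.4997,-.0251,.15],86.6);filepose()
"
```

```text
t 10.15 pos [ 0.4996 -0.0281  0.1194] yaw 86.44 w 0.165 F [ 2.1 -0.9 -3.9] j [-0.19 -0.26  2.04 -0.02  1.28 -0.13] tilt 5.32
 go [  2.1   2.6 -30.5] turn -0.16  shift in present axes [  2.1   2.6 -30.5]
285 43 [-0.001  0.003 -0.05 ] [ 0.498 -0.028  0.169]
240 18 [ 0.018 -0.003 -0.046] [ 0.494 -0.009  0.164]
40 32 [ 0.096  0.033 -0.035] [0.535 0.066 0.154]
5 68 [ 0.107  0.025 -0.036] [0.528 0.078 0.154]
toolz [ 0.086 -0.035 -0.996]
```

Emit:
step_arm:
  steps:
    - [0, 1, -10, 0]
    - [0, 1, -10, 0]
    - [0, 1, -10, 0]
    - [0, 1, -8, 0]
    - [0, 0, 0, 0]

```text
time: 10.7
tool_pos: [0.4977, -0.0283, 0.1578]
tool_rot: [0.04, 0.728, 0.684, 0.016]
contact_force: [-0.5, -3.6, -3.6]
gripper_width: 0.166
```

```bash
python3 -c "
from h import *
togo([.4997,-.0251,.2],86.6);filepose((285,270,255,240,225,210,195,180,165))
"
```

```text
t 10.7 pos [ 0.4977 -0.0283  0.1578] yaw 86.41 w 0.166 F [-0.5 -3.6 -3.6] j [-0.19 -0.3   2.   -0.02  1.36 -0.13] tilt 4.98
 go [  1.9   5.2 -42. ] turn -0.19  shift in present axes [  1.9   5.2 -42. ]
285 42 [-0.002  0.002 -0.047] [ 0.495 -0.029  0.205]
270 37 [ 0.003  0.    -0.044] [ 0.495 -0.024  0.201]
255 35 [ 0.008  0.001 -0.04 ] [ 0.496 -0.019  0.197]
240 34 [ 0.014  0.001 -0.036] [ 0.496 -0.013  0.193]
225 34 [ 0.019  0.001 -0.032] [ 0.497 -0.008  0.189]
210 33 [ 0.025  0.    -0.028] [ 0.498 -0.002  0.185]
195 32 [ 0.031  0.001 -0.024] [0.498 0.004 0.181]
180 32 [ 0.037  0.001 -0.02 ] [0.499 0.01  0.176]
165 16 [ 0.044 -0.003 -0.016] [0.496 0.016 0.172]
toolz [ 0.078 -0.037 -0.996]
```

Emit:
step_arm:
  steps:
    - [0, 2, -10, 0]
    - [0, 1, -10, 0]
    - [0, 1, -10, 0]
    - [0, 1, -10, 0]
    - [0, 1, -10, 0]
    - [0, 1, -10, 0]
    - [0, 1, -8, 0]
    - [0, 0, 0, 0]

```text
time: 11.55
tool_pos: [0.5022, -0.0259, 0.235]
tool_rot: [0.043, 0.728, 0.684, 0.018]
contact_force: [-0.5, -2.6, -1.6]
gripper_width: 0.162
```

```bash
python3 -c "
from h import *
togo([.4997,-.0251,.25],86.6);filepose((285,270,255,240,225,210,195,180,165))
"
```

```text
t 11.55 pos [ 0.5022 -0.0259  0.235 ] yaw 86.4 w 0.162 F [-0.5 -2.6 -1.6] j [-0.19 -0.34  1.9  -0.02  1.49 -0.12] tilt 5.3
 go [  0.2  -1.3 -15.1] turn -0.2  shift in present axes [  0.2  -1.3 -15.1]
285 36 [-0.004  0.001 -0.045] [ 0.499 -0.028  0.28 ]
270 37 [ 0.     0.001 -0.039] [ 0.5   -0.024  0.274]
255 33 [ 0.004  0.001 -0.032] [ 0.501 -0.02   0.267]
240 32 [ 0.009  0.001 -0.025] [ 0.501 -0.016  0.26 ]
225 31 [ 0.014  0.    -0.017] [ 0.502 -0.012  0.252]
210 29 [ 0.019  0.    -0.009] [ 0.503 -0.007  0.244]
195 27 [ 0.025  0.    -0.001] [ 0.504 -0.001  0.235]
180 27 [0.031 0.    0.009] [0.505 0.004 0.225]
toolz [ 0.084 -0.037 -0.996]
```

Emit:
step_arm:
  steps:
    - [0, 1, -8, 0]
    - [5, 0, -4, 0]
    - [5, 0, 0, 0]
    - [0, 0, 0, 0]

```text
time: 12.0
tool_pos: [0.5028, -0.0149, 0.2472]
tool_rot: [0.042, 0.728, 0.684, 0.018]
contact_force: [-0.2, -1.9, -2.9]
gripper_width: 0.163
```

```bash
python3 -c "
from h import *
togo([.4997,-.0251,.25],86.6);filepose((285,270,255,240,225,210,195,180,165))
"
```

```text
t 12.0 pos [ 0.5028 -0.0149  0.2472] yaw 86.36 w 0.163 F [-0.2 -1.9 -2.9] j [-0.16 -0.34  1.88 -0.02  1.51 -0.1 ] tilt 5.27
 go [-10.4  -2.2  -2.6] turn -0.24  shift in present axes [-10.4  -2.2  -2.6]
285 34 [-0.005  0.001 -0.044] [ 0.5   -0.018  0.291]
270 33 [-0.001  0.    -0.037] [ 0.5   -0.014  0.284]
255 33 [ 0.003  0.001 -0.029] [ 0.501 -0.011  0.276]
240 32 [ 0.007  0.001 -0.021] [ 0.502 -0.007  0.268]
225 30 [ 0.012  0.001 -0.012] [ 0.503 -0.003  0.259]
210 29 [ 0.017  0.    -0.002] [0.504 0.002 0.249]
195 26 [0.022 0.001 0.008] [0.506 0.007 0.239]
toolz [ 0.084 -0.037 -0.996]
```

Emit:
step_arm:
  steps:
    - [-20, 0, -5, 0]
    - [-30, 0, -5, 0]
    - [-5, -35, 0, 0]
    - [0, -40, 0, 0]
    - [0, -5, 0, 0]
    - [0, 0, 0, 0]

```text
time: 12.65
tool_pos: [0.4183, -0.0613, 0.251]
tool_rot: [0.039, 0.726, 0.686, 0.023]
contact_force: [-0.0, 0.1, 0.1]
gripper_width: 0.159
```

```bash
python3 -c "
from h import *
togo([.415,.361,.25],86.4);filepose((285,240,210,195,180))
p,d=grab_frame('top');np.save('top1.npy',d)
C=cloud('top',d,box=(180,225,50,50));T=C[C[:,2]>.088]
(c,r)=cv2.minEnclosingCircle((T[:,:2]*1000).astype(np.float32));print(len(T),c,r,T[:,2].max())
"
```

```text
t 12.65 pos [ 0.4183 -0.0613  0.251 ] yaw 86.64 w 0.159 F [-0.   0.1  0.1] j [-0.33 -0.57  2.03  0.    1.58 -0.27] tilt 5.17
 go [421.2 -29.1  -9.6] turn 0.24  shift in present axes [421.3 -27.3  -9.6]
285 37 [-0.004  0.001 -0.044] [ 0.416 -0.065  0.295]
240 30 [ 0.008  0.001 -0.023] [ 0.418 -0.053  0.273]
210 28 [ 0.018  0.001 -0.006] [ 0.42  -0.043  0.257]
195 27 [0.024 0.001 0.003] [ 0.421 -0.038  0.247]
180 24 [0.03  0.001 0.013] [ 0.422 -0.032  0.237]
toolz [ 0.087 -0.024 -0.996]
120 (450.06097412109375, 427.1565856933594) 37.673439025878906 0.1031284141773714
```

Emit:
step_arm:
  steps:
    - [45, -1, 0, 0]
    - [45, -1, 0, 0]
    - [45, -1, 0, 0]
    - [45, -1, 0, 0]
    - [45, -1, 0, 0]
    - [45, -1, 0, 0]
    - [45, -1, 0, 0]
    - [30, 0, 0, 0]

```text
time: 13.55
tool_pos: [0.4407, 0.2982, 0.2452]
tool_rot: [0.038, 0.729, 0.683, 0.026]
contact_force: [0.3, -0.8, -0.0]
gripper_width: 0.163
```

Emit:
step_arm:
  steps:
    - [20, 0, 0, 0]
    - [0, 0, 0, 0]
    - [0, 0, 0, 0]

```text
time: 13.85
tool_pos: [0.4422, 0.3259, 0.2429]
tool_rot: [0.037, 0.726, 0.687, 0.025]
contact_force: [0.3, -0.4, -0.0]
gripper_width: 0.161
```

```bash
python3 -c "
from h import *
togo([.437,.363,.24],86.4);p=filepose((285,240,210,195,180,165,150,140,130));cv2.imwrite('pics/w7.png',p[:,:,::-1])
"
```

```text
t 13.85 pos [0.4422 0.3259 0.2429] yaw 86.8 w 0.161 F [ 0.3 -0.4 -0. ] j [ 0.53 -0.2   1.77 -0.06  1.5   0.59] tilt 5.07
 go [36.7 -7.7  1.7] turn 0.4  shift in present axes [36.7 -7.4  1.7]
285 36 [-0.005  0.001 -0.044] [0.439 0.322 0.286]
240 30 [ 0.008  0.001 -0.023] [0.441 0.334 0.266]
210 28 [ 0.018  0.001 -0.006] [0.443 0.344 0.249]
195 27 [0.024 0.001 0.003] [0.445 0.349 0.239]
180 26 [0.03  0.001 0.013] [0.446 0.355 0.23 ]
toolz [ 0.086 -0.019 -0.996]
```

View pics/w7.png

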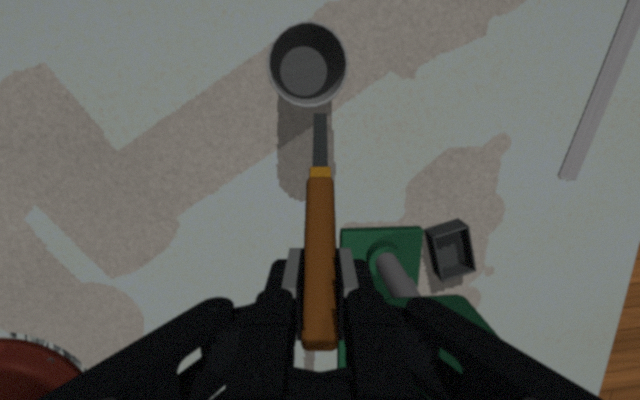

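```bash
python3 -c "
from h import *
s=state();p,d=grab_frame('wrist');T=ext('wrist',s)[1];C=camera_params('wrist')
print('tin',onz('wrist',(308,63),.095,s))
for u,v in [(320,117),(320,125),(320,140),(320,160)]:
    D=d[v,u];q=(np.array((u,v))-C['mtx'][:2,2])/343.04*D
    print((T@np.r_[q,D,1])[:3].round(4))
togo([.437,.363,.24],86.4)
"
```

```text
tin [0.45120576 0.42790133 0.095     ]
[0.4541 0.3848 0.1562]
[0.453  0.3798 0.1649]
[0.4512 0.371  0.1801]
[0.449  0.3605 0.1987]
t 13.95 pos [0.4422 0.3249 0.2431] yaw 86.71 w 0.166 F [ 0.1  0.2 -0.6] j [ 0.53 -0.2   1.77 -0.06  1.5   0.59] tilt 5.1
 go [37.7 -7.8  1.9] turn 0.31  shift in present axes [37.7 -7.6  1.9]
```

Emit:
step_arm:
  steps:
    - [30, 0, 0, 0]
    - [27, 0, 0, 0]
    - [0, 0, 0, 0]
    - [0, 0, 0, 0]

```text
time: 14.35
tool_pos: [0.4476, 0.3791, 0.2431]
tool_rot: [0.038, 0.729, 0.683, 0.025]
contact_force: [0.4, 0.4, -1.1]
gripper_width: 0.162
```

```bash
cat >> h.py <<'E'
def tip(off=None):
    s=state();p,d=grab_frame('wrist');T=ext('wrist',s)[1];C=camera_params('wrist')
    for u,v in [(320,117),(320,125),(320,140),(320,160),(319,180),(319,240)]:
        D=d[v,u];q=(np.array((u,v))-C['mtx'][:2,2])/343.04*D
        print((T@np.r_[q,D,1])[:3].round(4))
    return p
E
python3 -c "
from h import *
togo([.441,.385,.118],86.7);tip()"
```

```text
t 14.35 pos [0.4476 0.3791 0.2431] yaw 86.3 w 0.162 F [ 0.4  0.4 -1.1] j [ 0.61 -0.1   1.69 -0.07  1.5   0.68] tilt 5.19
 go [  7.4 -18.1 123.9] turn -0.4  shift in present axes [  7.2 -18.1 123.9]
[0.4602 0.4382 0.1556]
[0.4591 0.4331 0.1647]
[0.4572 0.4243 0.18  ]
[0.4548 0.414  0.1988]
[0.4511 0.4085 0.2297]
[0.4466 0.3876 0.2658]
```

Emit:
step_arm:
  steps:
    - [7, -8, 0, 0]
    - [0, -2, 20, 0]
    - [0, -2, 20, 0]
    - [0, -2, 20, 0]
    - [0, -2, 15, 0]
    - [0, 0, 0, 0]
    - [0, 0, 0, 0]

```text
time: 15.1
tool_pos: [0.4381, 0.3832, 0.1673]
tool_rot: [0.038, 0.731, 0.681, 0.028]
contact_force: [-0.1, 0.5, 0.0]
gripper_width: 0.158
```

```bash
python3 -c "
from h import *
togo([.441,.386,.118],86.7);tip()"
```

```text
t 15.1 pos [0.4381 0.3832 0.1673] yaw 85.93 w 0.158 F [-0.1  0.5  0. ] j [ 0.63 -0.07  1.79 -0.07  1.36  0.71] tilt 5.35
 go [ 3.5 -1.9 49.3] turn -0.77  shift in present axes [ 3.5 -1.9 49.3]
[0.4514 0.4425 0.08  ]
[0.4502 0.4374 0.0891]
[0.4481 0.4287 0.1052]
[0.4457 0.4182 0.1234]
[0.4418 0.4126 0.1541]
[0.4371 0.3914 0.1896]
```

Emit:
step_arm:
  steps:
    - [4, -1, 15, 0]
    - [0, -1, 15, 0]
    - [0, -1, 12, 0]
    - [0, 0, 6, 0]
    - [0, 0, 0, 0]
    - [0, 0, 0, 0]

```text
time: 15.75
tool_pos: [0.4408, 0.3876, 0.1167]
tool_rot: [0.038, 0.731, 0.681, 0.029]
contact_force: [-0.3, 0.5, -0.7]
gripper_width: 0.159
```

```bash
python3 -c "
from h import *
togo([.440,.386,.108],86.7);p=tip();cv2.imwrite('pics/w8.png',p[:,:,::-1])"
```

```text
t 15.75 pos [0.4408 0.3876 0.1167] yaw 85.93 w 0.159 F [-0.3  0.5 -0.7] j [ 0.63 -0.02  1.82 -0.07  1.27  0.72] tilt 5.44
 go [-1.6 -1.6  8.6] turn -0.77  shift in present axes [-1.6 -1.5  8.6]
[0.4543 0.4471 0.03  ]
[0.4531 0.442  0.0389]
[0.4509 0.4333 0.0549]
[0.4485 0.4227 0.0728]
[0.4445 0.4171 0.1036]
[0.4397 0.3958 0.1391]
```

View pics/w8.png

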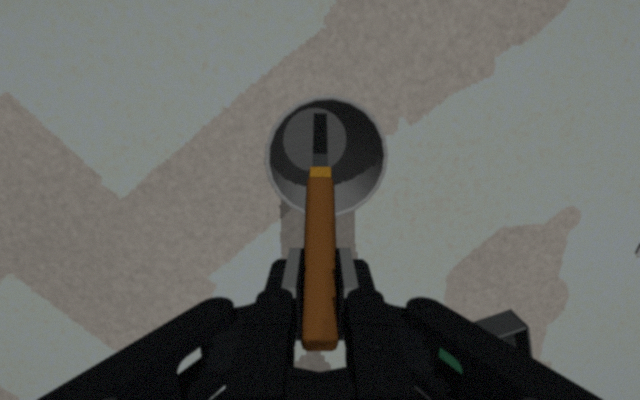

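Emit:
step_arm:
  steps:
    - [0, -1, 7, 0]
    - [0, 0, 6, 0]
    - [0, 0, 0, 0]
    - [0, 0, 0, 0]

```text
time: 16.2
tool_pos: [0.4418, 0.388, 0.1041]
tool_rot: [0.038, 0.731, 0.681, 0.03]
contact_force: [-0.4, 0.9, -1.2]
gripper_width: 0.164
```

Emit:
step_arm:
  steps:
    - [0, 0, 0, 0]
    - [0, 0, 0, 0]
    - [0, 0, 0, 0]
    - [0, 0, 0, 0]
    - [0, 0, 0, 0]
    - [0, 0, 0, 0]
  claw: 70

```text
time: 16.8
tool_pos: [0.4428, 0.3887, 0.1057]
tool_rot: [0.038, 0.731, 0.681, 0.032]
contact_force: [0.2, -0.6, -0.3]
gripper_width: 0.703
```

```bash
python3 -c "
from h import *
togo([.440,.386,.108],86.7);p=filepose((330,320,310,300,285,270,255,240,225,210,190,180,170,160,150,140,130,120));cv2.imwrite('pics/w9.png',p[:,:,::-1])"
```

```text
t 16.8 pos [0.4428 0.3887 0.1057] yaw 85.92 w 0.703 F [ 0.2 -0.6 -0.3] j [ 0.63 -0.01  1.83 -0.07  1.25  0.72] tilt 5.67
 go [-2.8 -2.4 -2.5] turn -0.78  shift in present axes [-2.9 -2.3 -2.5]
330 35 [-0.023  0.    -0.05 ] [0.436 0.367 0.156]
320 41 [-0.015  0.    -0.054] [0.437 0.374 0.159]
310 39 [-0.012  0.    -0.051] [0.437 0.377 0.156]
300 40 [-0.01   0.    -0.047] [0.438 0.379 0.152]
285 40 [-0.007  0.001 -0.04 ] [0.439 0.383 0.146]
270 39 [-0.002  0.001 -0.034] [0.44  0.387 0.139]
255 34 [ 0.002  0.    -0.027] [0.44  0.391 0.132]
240 32 [ 0.006  0.    -0.018] [0.442 0.395 0.124]
225 30 [ 0.011  0.    -0.011] [0.443 0.4   0.116]
210 30 [ 0.016  0.    -0.001] [0.444 0.405 0.107]
190 27 [0.024 0.001 0.011] [0.447 0.413 0.095]
180 5 [ 0.029 -0.004  0.017] [0.442 0.417 0.088]
toolz [ 0.098 -0.012 -0.995]
```

Emit:
step_arm:
  steps:
    - [0, 0, -15, 0]
    - [0, 0, -30, 0]
    - [0, 0, -40, 0]
    - [0, 0, -40, 0]
    - [0, 0, -30, 0]
    - [0, 0, 0, 0]

```text
time: 17.45
tool_pos: [0.426, 0.3903, 0.2699]
tool_rot: [0.038, 0.731, 0.681, 0.032]
contact_force: [0.5, 0.8, -0.0]
gripper_width: 0.699
```

```bash
python3 -c "
from h import *
togo([.40,.386,.26],86.7)
s=state();p,d=grab_frame('wrist');cv2.imwrite('pics/w10.png',p[:,:,::-1])
T=ext('wrist',s)[1];C=camera_params('wrist')
P=cloud('wrist',d,s,(200,30,240,230)) if 1 else 0
P=P[P[:,2]>.088];F=P[P[:,2]>.105];rim=P[(P[:,2]<.1)]
c,r=cv2.minEnclosingCircle((rim[:,:2]*1000).astype(np.float32));print('rim',c,r)
print(len(F),F.mean(0),F[F[:,2].argmax()]);print(cv2.fitLine(F.astype(np.float32),cv2.DIST_L2,0,.01,.01).ravel())
for l in ['file','tin']: print(boxes_of('wrist',l)[:1])
"
```

```text
t 17.45 pos [0.426  0.3903 0.2699] yaw 85.92 w 0.699 F [ 0.5  0.8 -0. ] j [ 0.65 -0.14  1.68 -0.07  1.53  0.72] tilt 5.65
 go [ -5.7 -26.6   7.4] turn -0.78  shift in present axes [ -6.1 -26.5   7.4]
rim (450.9416198730469, 426.975341796875) 36.93687438964844
1309 [0.4357648  0.38865013 0.17467166] [0.45773859 0.39970585 0.32358686]
[-0.09282824  0.0619649   0.9937521   0.43576452  0.38865048  0.17467168]
[{'box': [308.7, 108.7, 20.2, 107.5], 'p': 0.86}]
[{'box': [287.3, 96.7, 73.3, 74.1], 'p': 0.63}]
```

Emit:
step_arm:
  steps:
    - [-45, -3, 0, 0]
    - [-45, -2, 0, 0]
    - [-45, 0, 0, 0]
    - [-45, 0, 0, 0]
    - [-45, 0, 0, 0]
    - [-45, 0, 0, 0]
    - [-45, 0, 0, 0]
    - [-45, 0, 0, 0]
  claw: 100

```text
time: 18.4
tool_pos: [0.3851, 0.02, 0.2473]
tool_rot: [0.03, 0.727, 0.686, 0.011]
contact_force: [0.5, -0.7, 0.2]
gripper_width: 0.999
```

```bash
python3 -c "
from h import *
togo([.425,-.285,.25],86.63)"
```

```text
t 18.4 pos [0.3851 0.02   0.2473] yaw 86.62 w 0.999 F [ 0.5 -0.7  0.2] j [-0.12 -0.65  2.09 -0.02  1.64 -0.07] tilt 3.68
 go [-302.1   57.4    8.2] turn -0.01  shift in present axes [-302.1   57.4    8.2]
```

Emit:
step_arm:
  steps:
    - [-45, 2, 0, 0]
    - [-45, 5, 0, 0]
    - [-45, 10, 0, 0]
    - [-45, 10, 0, 0]
    - [-45, 10, 0, 0]
    - [-45, 10, 0, 0]
    - [0, 0, 0, 0]
    - [0, 0, 0, 0]

```text
time: 19.2
tool_pos: [0.4057, -0.2652, 0.2364]
tool_rot: [0.016, 0.731, 0.682, 0.008]
contact_force: [-0.2, -0.3, 0.0]
gripper_width: 1.002
```

```bash
python3 -c "
from h import *
togo([.425,-.285,.25],86.63)
s=state();q=s['tool_rot'];M=R.from_quat([q[1],q[2],q[3],q[0]]).as_matrix();print(M.round(3))
p,d=grab_frame('wrist');np.save('w11.npy',d)
C=camera_params('wrist');T=C['T_tool_cam'];TW=ext('wrist',s)[1]
v,u=np.mgrid[0:400,0:640];K=C['mtx'];q=np.stack([(u-K[0,2])/K[0,0]*d,(v-K[1,2])/K[0,0]*d,d,np.ones_like(d)],-1)
t=q@T.T;w=q@TW.T
for lo,hi in [(-.06,-.05),(-.07,-.06),(-.09,-.08),(-.11,-.1)]:
    m=(t[...,2]>lo)&(t[...,2]<hi)&(t[...,0]<.02)&(d>0);m[:150]=0;y=t[...,1][m];x=t[...,0][m]
    print(lo,m.sum(),'y+',np.percentile(y[y>0],[0,100]).round(4) if (y>0).any() else 0,'y-',np.percentile(y[y<0],[0,100]).round(4) if (y<0).any() else 0,'xmax',x.max() if len(x) else 0)
m=(d>0)&(t[...,0]<.02)&(d<.25);print('lowest finger z', np.percentile(t[...,2][m],[99.5,100]))
# carriage in slide frame
o=np.array([.5292,.0791]);ey=np.array([.0587,.998]);ex=np.array([.998,-.0587])
r=w[...,:2]-o;sx=r@ex;sy=r@ey
for lo,hi in [(.056,.064),(.078,.086)]:
    m=(w[...,2]>lo)&(w[...,2]<hi)&(d>0)&(np.abs(sx)<.07)&(sy<-.2);print(lo,m.sum(),np.percentile(sx[m],[1,99]).round(4),np.percentile(sy[m],[1,5,95,99]).round(4))
cv2.imwrite('pics/w11.png',p[:,:,::-1])
"
```

```text
t 19.2 pos [ 0.4057 -0.2652  0.2364] yaw 85.98 w 1.002 F [-0.2 -0.3  0. ] j [-0.74 -0.34  1.9   0.01  1.55 -0.67] tilt 2.08
 go [-18.7  20.9 -12.7] turn -0.65  shift in present axes [-18.5  21.1 -12.7]
[[ 0.07   0.997  0.034]
 [ 0.997 -0.07  -0.012]
 [-0.01   0.035 -0.999]]
-0.06 1139 y+ [0.0425 0.0567] y- [-0.0546 -0.0411] xmax 0.012011355785563775
-0.07 1739 y+ [0.0424 0.0572] y- [-0.0553 -0.041 ] xmax 0.012583720081826288
-0.09 1743 y+ [0.0424 0.0604] y- [-0.0597 -0.041 ] xmax 0.013344470676403722
-0.11 10983 y+ [0.0002 0.0735] y- [-0.072  -0.0001] xmax 0.018606626474199486
lowest finger z [-0.05171252 -0.04728049]
0.056 3583 [-0.0468  0.0504] [-0.3189 -0.3131 -0.2538 -0.2525]
0.078 977 [-0.0449  0.0493] [-0.3209 -0.3202 -0.2703 -0.2685]
```

```bash
python3 -c "
from h import *
d=np.load('w11.npy');C=camera_params('wrist');T=C['T_tool_cam'];K=C['mtx']
v,u=np.mgrid[0:400,0:640];q=np.stack([(u-K[0,2])/K[0,0]*d,(v-K[1,2])/K[0,0]*d,d,np.ones_like(d)],-1);t=q@T.T
for z in np.arange(-.05,-.2,-.01):
    m=(t[...,2]<z)&(t[...,2]>z-.01)&(d>0);
    if m.sum(): print(round(z,2),m.sum(),t[...,1][m].min().round(3),t[...,1][m].max().round(3),t[...,0][m].max().round(3))
togo([.428,-.285,.2],86.63)
"
```

```text
-0.05 1139 -0.055 0.057 0.012
-0.06 1739 -0.055 0.057 0.013
-0.07 2164 -0.055 0.057 0.012
-0.08 1743 -0.06 0.06 0.013
-0.09 5024 -0.073 0.074 0.015
-0.1 10983 -0.072 0.073 0.019
-0.11 13520 -0.07 0.072 0.019
-0.12 3361 -0.067 0.068 0.021
t 19.25 pos [ 0.4056 -0.2648  0.2361] yaw 86.03 w 1.002 F [ 0.4  0.5 -0.8] j [-0.74 -0.34  1.9   0.01  1.55 -0.67] tilt 2.07
 go [-18.4  22.3  37.1] turn -0.6  shift in present axes [-18.2  22.5  37.1]
```

```bash
cat >> h.py <<'E'
O=np.array([.5292,.0791]);EY=np.array([.0587,.998]);EX=np.array([.998,-.0587])
def W(x,y): return O+x*EX+y*EY
def sl(x,y,z):
    togo([*W(x,y),z],86.63);p=state()['tool_pos'];r=p[:2]-O;print(' slide',(r@EX).round(4),(r@EY).round(4),p[2].round(4))
E
python3 -c "
from h import *
sl(-.094,-.360,0)"
```

```text
t 19.25 pos [ 0.4056 -0.2648  0.2361] yaw 86.03 w 1.002 F [ 0.4  0.5 -0.8] j [-0.74 -0.34  1.9   0.01  1.55 -0.67] tilt 2.07
 go [ -6.8   1.  236.4] turn -0.6  shift in present axes [ -6.8   1.1 236.4]
 slide -0.1031 -0.3505 0.2361
```

Emit:
step_arm:
  steps:
    - [-8, 1, 0, -0.6]
    - [0, 0, 35, 0]
    - [0, 0, 40, 0]
    - [0, 0, 40, 0]
    - [0, 0, 35, 0]
    - [0, 0, 0, 0]
    - [0, 0, 0, 0]

```text
time: 19.95
tool_pos: [0.4134, -0.2708, 0.084]
tool_rot: [0.019, 0.722, 0.691, 0.008]
contact_force: [-0.0, -0.8, 0.9]
gripper_width: 1.002
```

```bash
python3 -c "
from h import *
sl(-.094,-.360,0)"
```

```text
t 19.95 pos [ 0.4134 -0.2708  0.084 ] yaw 87.44 w 1.002 F [-0.  -0.8  0.9] j [-0.74 -0.2   2.05  0.01  1.26 -0.7 ] tilt 2.41
 go [-2.6 -2.3 84. ] turn 0.81  shift in present axes [-2.6 -2.3 84. ]
 slide -0.095 -0.356 0.084
```

Emit:
step_arm:
  steps:
    - [-3, -1, 25, 0.6]
    - [0, -1, 25, 0]
    - [0, 0, 20, 0]
    - [0, 0, 8, 0]
    - [0, 0, 0, 0]
    - [0, 0, 0, 0]

```text
time: 20.55
tool_pos: [0.4239, -0.2814, 0.0198]
tool_rot: [0.032, 0.724, 0.689, 0.009]
contact_force: [0.9, 0.5, 0.0]
gripper_width: 0.998
```

```bash
python3 -c "
from h import *
sl(-.094,-.337,0)"
```

```text
t 20.55 pos [ 0.4239 -0.2814  0.0198] yaw 87.09 w 0.998 F [0.9 0.5 0. ] j [-0.74 -0.1   2.07  0.02  1.1  -0.7 ] tilt 3.78
 go [ 29.7 -11.1  18.3] turn 0.46  shift in present axes [ 29.8 -10.9  18.3]
 slide -0.0839 -0.366 0.0198
```

Emit:
step_arm:
  steps:
    - [3, -6, 5, 0.4]
    - [2, -4, 6, 0]
    - [0, -1, 5, 0]
    - [0, 0, 0, 0]
    - [0, 0, 0, 0]

```text
time: 21.05
tool_pos: [0.4153, -0.2778, 0.0058]
tool_rot: [0.035, 0.727, 0.686, 0.01]
contact_force: [0.2, 0.1, 0.5]
gripper_width: 1.0
```

```bash
python3 -c "
from h import *
sl(-.094,-.337,0.003)"
```

```text
t 21.05 pos [ 0.4153 -0.2778  0.0058] yaw 86.67 w 1.0 F [0.2 0.1 0.5] j [-0.75 -0.1   2.1   0.02  1.07 -0.7 ] tilt 4.16
 go [26.1 -1.3  1.8] turn 0.04  shift in present axes [26.1 -1.3  1.8]
 slide -0.0927 -0.3628 0.0058
```

Emit:
step_arm:
  steps:
    - [0, -1, 5, 0]
    - [0, 0, 4, 0]
    - [0, 0, 1, 0]
    - [0, 0, 0, 0]
    - [0, 0, 0, 0]

```text
time: 21.55
tool_pos: [0.4149, -0.2781, -0.0054]
tool_rot: [0.035, 0.727, 0.686, 0.01]
contact_force: [0.3, 0.0, 0.4]
gripper_width: 0.999
```

```bash
cat >> h.py <<'E'
def fing():
    s=state();q=s['tool_rot'];M=R.from_quat([q[1],q[2],q[3],q[0]]).as_matrix()
    for n,l in [('in',[.012,.0425,-.052]),('out',[.012,.057,-.052])]:
        P=s['tool_pos']+M@np.array(l);r=P[:2]-O;print(' finger',n,'slide',(r@EX).round(4),(r@EY).round(4),'z',P[2].round(4))
    print(' tool axes\n',M.round(3))
E
python3 -c "
from h import *
sl(-.094,-.337,-.004);fing()"
```

```text
t 21.55 pos [ 0.4149 -0.2781 -0.0054] yaw 86.66 w 0.999 F [0.3 0.  0.4] j [-0.75 -0.08  2.11  0.02  1.05 -0.7 ] tilt 4.13
 go [26.4 -0.7 -2.3] turn 0.03  shift in present axes [26.4 -0.7 -2.3]
 slide -0.0931 -0.3632 -0.0054
 finger in slide -0.054 -0.3494 z 0.0488
 finger out slide -0.0396 -0.3493 z 0.0497
 tool axes
 [[ 0.058  0.996  0.062]
 [ 0.998 -0.056 -0.037]
 [-0.034  0.064 -0.997]]
```

Emit:
step_arm:
  steps:
    - [8, 0, -2, 0]
    - [8, 0, -1, 0]
    - [8, 0, 0, 0]
    - [10, 0, 0, 0]
    - [10, 0, -1, 0]
    - [0, 0, 0, 0]

```text
time: 22.15
tool_pos: [0.417, -0.2302, -0.0025]
tool_rot: [0.035, 0.726, 0.686, 0.009]
contact_force: [-0.7, 0.5, 0.0]
gripper_width: 1.001
```

```bash
python3 -c "
from h import *
sl(-.094,-.297,-.004);fing()"
```

```text
t 22.15 pos [ 0.417  -0.2302 -0.0025] yaw 86.69 w 1.001 F [-0.7  0.5  0. ] j [-0.67 -0.15  2.16  0.01  1.06 -0.61] tilt 4.13
 go [18.5 -0.2  0.9] turn 0.06  shift in present axes [18.5 -0.2  0.9]
 slide -0.0938 -0.3153 -0.0025
 finger in slide -0.0547 -0.3013 z 0.0517
 finger out slide -0.0402 -0.3013 z 0.0526
 tool axes
 [[ 0.058  0.996  0.061]
 [ 0.998 -0.055 -0.038]
 [-0.035  0.063 -0.997]]
```

```bash
cat >> h.py <<'E'
def carr():
    out={}
    for c in ('wrist','top'):
        s=state();p,d=grab_frame(c);C,T=ext(c,s);K=C['mtx']
        v,u=np.mgrid[0:400,0:640];q=np.stack([(u-K[0,2])/K[0,0]*d,(v-K[1,2])/K[0,0]*d,d,np.ones_like(d)],-1);w=q@T.T
        r=w[...,:2]-O;sx=r@EX;sy=r@EY
        m=(w[...,2]>.053)&(w[...,2]<.066)&(d>0)&(np.abs(sx-.02)<.025)&(sy<.1)
        if m.sum()>5: print(' carr',c,m.sum(),'front edge pct95/99',np.percentile(sy[m],[1,50,95,99]).round(4),'-> joint ~',(np.percentile(sy[m],97)+.255).round(4))
    return p
E
python3 -c "
from h import *
carr()"
```

```text
carr wrist 4105 front edge pct95/99 [-0.2969 -0.2893 -0.2371 -0.2359] -> joint ~ 0.0185
 carr top 204 front edge pct95/99 [-0.2969 -0.2803 -0.2336 -0.2312] -> joint ~ 0.0217
```

Emit:
step_arm:
  steps:
    - [15, 0, -1, 0]
    - [20, 0, 0, 0]
    - [20, 0, -1, 0]
    - [20, 0, -1, 0]
    - [20, 0, -1, 0]
    - [20, 0, 0, 0]
    - [15, 0, 0, 0]
    - [0, 0, 0, 0]

```text
time: 23.05
tool_pos: [0.4247, -0.0982, -0.0021]
tool_rot: [0.037, 0.728, 0.684, 0.007]
contact_force: [0.5, -0.4, 0.0]
gripper_width: 0.999
```

```bash
python3 -c "
from h import *
sl(-.094,-.17,-.004);fing();carr()"
```

```text
t 23.05 pos [ 0.4247 -0.0982 -0.0021] yaw 86.37 w 0.999 F [ 0.5 -0.4  0. ] j [-0.39 -0.26  2.25 -0.02  1.08 -0.31] tilt 4.3
 go [13.2 -0.2  1.3] turn -0.26  shift in present axes [13.2 -0.2  1.3]
 slide -0.0939 -0.183 -0.0021
 finger in slide -0.0547 -0.1691 z 0.0519
 finger out slide -0.0402 -0.1691 z 0.0529
 tool axes
 [[ 0.063  0.996  0.061]
 [ 0.997 -0.061 -0.044]
 [-0.04   0.064 -0.997]]
 carr wrist 4067 front edge pct95/99 [-0.1631 -0.1557 -0.1035 -0.1022] -> joint ~ 0.1521
 carr top 209 front edge pct95/99 [-0.1671 -0.1483 -0.1018 -0.1012] -> joint ~ 0.1536
```

Emit:
step_arm:
  steps:
    - [12, 0, 0, 0]
    - [12, 0, -1, 0]
    - [12, 0, 0, 0]
    - [12, 0, -1, 0]
    - [12, 0, 0, 0]
    - [10, 0, -1, 0]
    - [0, 0, 0, 0]

```text
time: 23.85
tool_pos: [0.4284, -0.0291, -0.0022]
tool_rot: [0.037, 0.732, 0.681, 0.005]
contact_force: [0.2, 0.1, -0.1]
gripper_width: 1.006
```

```bash
python3 -c "
from h import *
sl(-.094,-.05,-.004);fing();carr()"
```

```text
t 23.85 pos [ 0.4284 -0.0291 -0.0022] yaw 85.8 w 1.006 F [ 0.2  0.1 -0.1] j [-0.22 -0.27  2.26 -0.04  1.09 -0.13] tilt 4.23
 go [64.   0.3 -1. ] turn -0.83  shift in present axes [64.  -0.6 -1. ]
 slide -0.0942 -0.1139 -0.0022
 finger in slide -0.0548 -0.1002 z 0.0517
 finger out slide -0.0403 -0.1004 z 0.0526
 tool axes
 [[ 0.073  0.996  0.057]
 [ 0.996 -0.071 -0.046]
 [-0.042  0.061 -0.997]]
 carr wrist 4098 front edge pct95/99 [-0.0955 -0.088  -0.0356 -0.0345] -> joint ~ 0.2199
 carr top 151 front edge pct95/99 [-0.2734 -0.0848 -0.0625 -0.0484] -> joint ~ 0.1995
```

Emit:
step_arm:
  steps:
    - [8, 0, 0, -0.5]
    - [8, 0, -1, 0]
    - [8, 0, 0, 0]
    - [6, 0, 0, 0]
    - [6, 0, -1, 0]
    - [5, 0, 0, 0]
    - [0, 0, 0, 0]

```text
time: 24.65
tool_pos: [0.4308, 0.0124, -0.0021]
tool_rot: [0.037, 0.729, 0.683, 0.003]
contact_force: [-0.9, 0.0, -0.3]
gripper_width: 1.002
```

```bash
python3 -c "
from h import *
sl(-.094,-.05,-.004);fing();carr()"
```

```text
t 24.65 pos [ 0.4308  0.0124 -0.0021] yaw 86.18 w 1.002 F [-0.9  0.  -0.3] j [-0.11 -0.26  2.25 -0.05  1.09 -0.02] tilt 4.31
 go [22.5  0.3  0.9] turn -0.45  shift in present axes [22.5  0.1  0.9]
 slide -0.0943 -0.0724 -0.0021
 finger in slide -0.0549 -0.0582 z 0.0517
 finger out slide -0.0404 -0.0583 z 0.0526
 tool axes
 [[ 0.067  0.996  0.056]
 [ 0.997 -0.064 -0.05 ]
 [-0.047  0.059 -0.997]]
 carr wrist 4054 front edge pct95/99 [-0.0542 -0.0468  0.0057  0.0069] -> joint ~ 0.2613
 carr top 46 front edge pct95/99 [-0.1603 -0.0515 -0.0485 -0.0483] -> joint ~ 0.2066
```

Emit:
step_arm:
  steps:
    - [4, 0, 0, 0]
    - [4, 0, 0, 0]
    - [4, 0, -1, 0]
    - [0, 0, 0, 0]

```text
time: 25.15
tool_pos: [0.4314, 0.024, -0.0017]
tool_rot: [0.038, 0.73, 0.683, 0.002]
contact_force: [-0.3, 0.6, 0.4]
gripper_width: 1.0
```

```bash
python3 -c "
from h import *
sl(-.094,-.05,-.004);fing();carr()"
```

```text
t 25.15 pos [ 0.4314  0.024  -0.0017] yaw 86.1 w 1.0 F [-0.3  0.6  0.4] j [-0.08 -0.26  2.25 -0.05  1.09  0.01] tilt 4.34
 go [10.8  0.3  1.8] turn -0.53  shift in present axes [10.8  0.2  1.8]
 slide -0.0944 -0.0607 -0.0017
 finger in slide -0.0549 -0.0465 z 0.0521
 finger out slide -0.0404 -0.0466 z 0.0529
 tool axes
 [[ 0.068  0.996  0.055]
 [ 0.997 -0.065 -0.052]
 [-0.048  0.058 -0.997]]
 carr wrist 4105 front edge pct95/99 [-0.0427 -0.0352  0.0173  0.0185] -> joint ~ 0.2729
```

Emit:
step_arm:
  steps:
    - [2, 0, 0, 0]
    - [2, 0, 0, 0]
    - [2, 0, 0, 0]
    - [0, 0, 0, 0]

```text
time: 25.65
tool_pos: [0.4317, 0.0295, -0.0017]
tool_rot: [0.038, 0.73, 0.682, 0.002]
contact_force: [-1.7, -0.1, 0.8]
gripper_width: 0.999
```

```bash
python3 -c "
from h import *
sl(-.094,-.05,-.004);fing();carr()" | grep -v '\['; python3 -c "
from h import *
carr();print(state()['contact_force'])"
```

```text
slide -0.0944 -0.0552 -0.0017
 finger in slide -0.0548 -0.0409 z 0.052
 finger out slide -0.0404 -0.041 z 0.0529
 tool axes
 carr wrist 4099 front edge pct95/99 [-0.0375 -0.0301  0.0225  0.0237] -> joint ~ 0.2781
[-1.07887388  0.8829699   0.06832869]
```

Emit:
step_arm:
  steps:
    - [2, 0, 0, 0]
    - [2, 0, 0, 0]
    - [0, 0, 0, 0]

```text
time: 26.15
tool_pos: [0.4319, 0.0332, -0.0019]
tool_rot: [0.038, 0.73, 0.682, 0.001]
contact_force: [-1.0, 0.6, 1.1]
gripper_width: 1.002
```

```bash
python3 -c "
from h import *
fing();carr();print(state()['contact_force'])"
```

```text
finger in slide -0.0548 -0.0372 z 0.0518
 finger out slide -0.0404 -0.0373 z 0.0527
 tool axes
 [[ 0.069  0.996  0.054]
 [ 0.996 -0.066 -0.055]
 [-0.051  0.058 -0.997]]
 carr wrist 4080 front edge pct95/99 [-0.0336 -0.0263  0.0262  0.0274] -> joint ~ 0.2819
[-0.74182779  0.45022886 -0.4169848 ]
```

Emit:
step_arm:
  steps:
    - [2, 0, 0, 0]
    - [2, 0, 0, 0]
    - [0, 0, 0, 0]

```text
time: 26.55
tool_pos: [0.4322, 0.0376, -0.0021]
tool_rot: [0.038, 0.73, 0.682, 0.001]
contact_force: [-1.1, 1.3, 0.1]
gripper_width: 1.001
```

```bash
python3 -c "
from h import *
fing();carr();print(state()['contact_force'])"
```

```text
finger in slide -0.0548 -0.0328 z 0.0515
 finger out slide -0.0404 -0.0329 z 0.0524
 tool axes
 [[ 0.069  0.996  0.054]
 [ 0.996 -0.066 -0.054]
 [-0.051  0.058 -0.997]]
 carr wrist 4047 front edge pct95/99 [-0.0292 -0.0218  0.0307  0.0319] -> joint ~ 0.2863
[-1.47907668  0.41478933  0.41789543]
```

Emit:
step_arm:
  steps:
    - [2, 0, 0, 0]
    - [0, 0, 0, 0]

```text
time: 26.85
tool_pos: [0.4323, 0.0394, -0.0023]
tool_rot: [0.039, 0.73, 0.682, 0.001]
contact_force: [-0.8, -0.0, 0.7]
gripper_width: 1.003
```

```bash
python3 -c "
from h import *
fing();carr();print(state()['contact_force'])"|grep -v '\[ *-\?\[\?'; python3 -c "
from h import *
carr()"
```

```text
finger in slide -0.0548 -0.031 z 0.0514
 finger out slide -0.0403 -0.0311 z 0.0522
 tool axes
 carr wrist 4035 front edge pct95/99 [-0.0275 -0.0202  0.0325  0.0336] -> joint ~ 0.2881
```

Emit:
step_arm:
  steps:
    - [2, 0, 0, 0]
    - [0, 0, 0, 0]

```text
time: 27.25
tool_pos: [0.4324, 0.0403, -0.0023]
tool_rot: [0.039, 0.73, 0.682, 0.0]
contact_force: [-2.0, -1.1, 1.0]
gripper_width: 0.997
```

```bash
python3 -c "
from h import *
fing();carr();print(state()['contact_force'])"
```

```text
finger in slide -0.0548 -0.0299 z 0.0513
 finger out slide -0.0403 -0.03 z 0.0521
 tool axes
 [[ 0.07   0.996  0.054]
 [ 0.996 -0.067 -0.057]
 [-0.053  0.058 -0.997]]
 carr wrist 4018 front edge pct95/99 [-0.0265 -0.0192  0.0335  0.0347] -> joint ~ 0.2891
[-1.99603715 -2.40037242  0.77091177]
```

Emit:
step_arm:
  steps:
    - [-5, 0, 0, 0]
    - [-10, 0, 0, 0]
    - [0, 0, 0, 0]

```text
time: 27.65
tool_pos: [0.4318, 0.025, -0.0016]
tool_rot: [0.039, 0.73, 0.682, 0.001]
contact_force: [-0.7, -0.8, -0.4]
gripper_width: 0.999
```

```bash
python3 -c "
from h import *
fing();carr();print(state()['contact_force'])"
```

```text
finger in slide -0.0546 -0.0453 z 0.0522
 finger out slide -0.0401 -0.0454 z 0.053
 tool axes
 [[ 0.069  0.996  0.055]
 [ 0.996 -0.066 -0.056]
 [-0.052  0.059 -0.997]]
 carr wrist 3743 front edge pct95/99 [-0.0271 -0.0193  0.032   0.0334] -> joint ~ 0.2877
[-0.3369647  -0.4858349  -0.04706856]
```

Run:
```python
from h import *
p,d=grab_frame('scene');cv2.imwrite('pics/s12.png',p[:,:,::-1])
a=cv2.imread('pics/scene0.png',0);b=cv2.imread('pics/s12.png',0)
xs=np.arange(-15,62,.5)/1000;ys=np.arange(-345,80,.5)/1000
def warp(im,z):
    X,Y=np.meshgrid(xs,ys);P=np.stack([O[0]+X*EX[0]+Y*EY[0],O[1]+X*EX[1]+Y*EY[1],np.full_like(X,z),np.ones_like(X)],-1)
    C,E=ext('scene');q=P@np.linalg.inv(E).T;n=q[...,:2]/q[...,2:3];r=(n**2).sum(-1,keepdims=True);n=n*(1+C['k1']*r);K=C['mtx']
    return cv2.remap(im,(n[...,0]*K[0,0]+K[0,2]).astype(np.float32),(n[...,1]*K[1,1]+K[1,2]).astype(np.float32),cv2.INTER_CUBIC)
for z in (.06,.07,.08):
    A=warp(a,z);B=warp(b,z)
    ga=cv2.Sobel(cv2.GaussianBlur(A,(0,0),2).astype(np.float32),-1,0,1);gb=cv2.Sobel(cv2.GaussianBlur(B,(0,0),2).astype(np.float32),-1,0,1)
    for name,u,v in (('int',A,B),('grad',ga,gb)):
      for y0,y1 in ((-335,-245),(-335,-285),(-300,-245)):
        i0=int((y0+345)*2);i1=int((y1+345)*2)
        t=u[i0:i1,8:-8].astype(np.float32);r=cv2.matchTemplate(v.astype(np.float32),t,cv2.TM_CCOEFF_NORMED)
        k=r[400:].max(1).argmax()+400;print(z,name,y0,y1,'disp mm',(k-i0)/2,'ncc',r[k].max().round(2),'dx',(r[k].argmax()-8)/2)
A=warp(a,.06);B=warp(b,.06)
cv2.imwrite('pics/cmp.png',cv2.resize(np.hstack([A[0:260],B[580:840]]),None,fx=2,fy=2))
```

```text
0.06 int -335 -245 disp mm 289.5 ncc 0.58 dx 0.0
0.06 int -335 -285 disp mm 291.0 ncc 0.65 dx 0.5
0.06 int -300 -245 disp mm 287.0 ncc 0.63 dx -0.5
0.06 grad -335 -245 disp mm 289.0 ncc 0.32 dx 2.0
0.06 grad -335 -285 disp mm 291.5 ncc 0.51 dx 3.5
0.06 grad -300 -245 disp mm 286.5 ncc 0.49 dx -0.5
0.07 int -335 -245 disp mm 287.0 ncc 0.51 dx 0.5
0.07 int -335 -285 disp mm 288.5 ncc 0.59 dx 0.5
0.07 int -300 -245 disp mm 284.5 ncc 0.59 dx 0.0
0.07 grad -335 -245 disp mm 287.0 ncc 0.3 dx 2.0
0.07 grad -335 -285 disp mm 288.5 ncc 0.52 dx 4.0
0.07 grad -300 -245 disp mm 284.0 ncc 0.51 dx -1.0
0.08 int -335 -245 disp mm 284.5 ncc 0.32 dx -0.5
0.08 int -335 -285 disp mm 286.0 ncc 0.42 dx 1.0
0.08 int -300 -245 disp mm 281.5 ncc 0.47 dx -1.0
0.08 grad -335 -245 disp mm 284.5 ncc 0.27 dx 1.5
0.08 grad -335 -285 disp mm 286.0 ncc 0.53 dx 4.0
0.08 grad -300 -245 disp mm 281.0 ncc 0.51 dx -1.0
```

View pics/cmp.png

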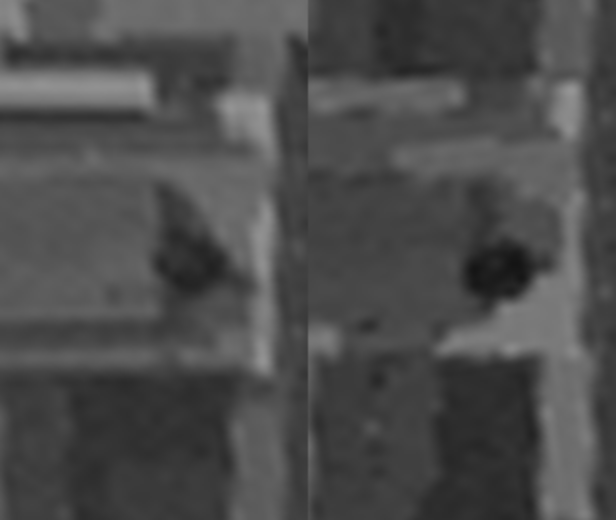

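Emit:
step_arm:
  steps:
    - [6, 0, 0, 0]
    - [6, 0, 0, 0]
    - [1, 0, 0, 0]
    - [0, 0, 0, 0]

```text
time: 28.2
tool_pos: [0.4323, 0.04, -0.0025]
tool_rot: [0.039, 0.73, 0.683, 0.001]
contact_force: [-0.7, -1.8, 1.0]
gripper_width: 0.998
```

```bash
python3 -c "
from h import *
fing();carr();print(state()['contact_force'])"
```

```text
finger in slide -0.0549 -0.0303 z 0.0511
 finger out slide -0.0404 -0.0304 z 0.052
 tool axes
 [[ 0.068  0.996  0.054]
 [ 0.996 -0.065 -0.056]
 [-0.052  0.058 -0.997]]
 carr wrist 3982 front edge pct95/99 [-0.027  -0.0197  0.033   0.0341] -> joint ~ 0.2886
[-1.43746325  0.77063117 -0.59323759]
```

Emit:
step_arm:
  steps:
    - [1.5, 0, 0, 0]
    - [0, 0, 0, 0]

```text
time: 28.5
tool_pos: [0.4323, 0.0403, -0.0025]
tool_rot: [0.04, 0.73, 0.682, -0.0]
contact_force: [-1.2, -0.7, 0.6]
gripper_width: 1.004
```

```bash
python3 -c "
from h import *
fing();carr();print(state()['contact_force'])"
```

```text
finger in slide -0.0549 -0.0298 z 0.0511
 finger out slide -0.0404 -0.0299 z 0.052
 tool axes
 [[ 0.068  0.996  0.054]
 [ 0.996 -0.065 -0.058]
 [-0.054  0.058 -0.997]]
 carr wrist 3982 front edge pct95/99 [-0.0265 -0.0192  0.0334  0.0346] -> joint ~ 0.289
[-2.18344897 -2.28385785 -0.28883237]
```

Emit:
step_arm:
  steps:
    - [-5, 0, 0, 0]
    - [-15, 0, 0, 0]
    - [-25, 0, 0, 0]
    - [-25, 0, 0, 0]
    - [0, 0, -20, 0]
    - [0, 0, -30, 0]
    - [0, 0, -30, 0]
    - [0, 0, 0, 0]

```text
time: 29.4
tool_pos: [0.4243, -0.0274, 0.0841]
tool_rot: [0.04, 0.73, 0.683, 0.004]
contact_force: [0.9, 0.3, 0.8]
gripper_width: 1.003
```

Run:
```python
from h import *
sl(-.09,-.1,.1)
s=state()
for l in ['carriage_top','carriage']: 
    print(l, end=' ')
p,d=grab_frame('wrist');C,T=ext('wrist',s);K=C['mtx']
v,u=np.mgrid[0:400,0:640];q=np.stack([(u-K[0,2])/K[0,0]*d,(v-K[1,2])/K[0,0]*d,d,np.ones_like(d)],-1);w=q@T.T
r=w[...,:2]-O;sx=r@EX;sy=r@EY
for lo,hi in ((.053,.066),(.076,.088)):
    m=(w[...,2]>lo)&(w[...,2]<hi)&(d>0)&(np.abs(sx)<.034)&(sy<.1)&(sy>-.1)
    if m.sum()>5: print(lo,m.sum(),np.percentile(sy[m],[.5,2,50,98,99.5]).round(4))
p,d=grab_frame('top')
Tn=cloud('top',d,box=(180,225,50,50));H=Tn[(Tn[:,2]>.088)&(Tn[:,2]<.1)];c,r=cv2.minEnclosingCircle((H[:,:2]*1000).astype(np.float32));print('rim',c,r,'file top',Tn[Tn[:,2].argmax()].round(3))
for n in ['bottle','spool','tray','file','tin']: print(n,[np.round(b['box']).tolist() for b in boxes_of('top',n)[:2]])
grab_frame('scene')
for n in ['bottle','spool','tray','file','tin']: print(n,[np.round(b['box']).tolist() for b in boxes_of('scene',n)[:1]])
```

```text
t 29.4 pos [ 0.4243 -0.0274  0.0841] yaw 86.09 w 1.003 F [0.9 0.3 0.8] j [-0.21 -0.42  2.22 -0.04  1.28 -0.13] tilt 4.55
 go [ 11.7   9.5 -15.9] turn -0.54  shift in present axes [ 11.8   9.4 -15.9]
 slide -0.0985 -0.1124 0.0841
carriage_top carriage 0.053 4523 [-0.0331 -0.0277 -0.0173  0.0044  0.0065]
0.076 1704 [-0.0351 -0.035  -0.031   0.0054  0.0058]
rim (449.568603515625, 427.2072448730469) 37.30451583862305 file top [0.442 0.37  0.169]
bottle []
spool [[323.0, 172.0, 14.0, 18.0]]
tray [[278.0, 175.0, 27.0, 19.0], [202.0, 250.0, 18.0, 8.0]]
file [[318.0, 232.0, 25.0, 9.0], [190.0, 238.0, 28.0, 29.0]]
tin [[188.0, 238.0, 30.0, 28.0], [320.0, 170.0, 20.0, 22.0]]
bottle [[200.0, 228.0, 20.0, 21.0]]
spool [[304.0, 222.0, 18.0, 24.0]]
tray [[335.0, 212.0, 33.0, 24.0]]
file [[398.0, 127.0, 12.0, 25.0]]
tin [[401.0, 137.0, 25.0, 35.0]]
```

```bash
python3 -c "
from plant import *
print(job_done())"
```

```text
the job is handed in; nothing more can be done
None
```

I put the file away blade down in the tin, pushed the carriage to the drilling station, and handed the job in. No verdict was reported.

**File:** I gripped it by the end of the handle and levered it against the lower edge of the drill head until the blade pointed down. Then I released it in the tin.
- The wrist depth picture after release showed it leaning about 31° (limit about 36°).
- The tin was still at its starting position within 1–2 mm and looked upright.

**Carriage:** I pushed it along by its rear edge with one finger of the opened gripper, working from the robot side to stay clear of the head.
- At the station the force rose to about 2.4 N and the carriage moved back about 1 mm when I let go, which fits the catch holding it.
- The last wrist depth measurement put the rear face at slide y −35.1 mm, which is a carriage position of about 0.290 m.

**Bystanders:** In the last check the scene camera showed the bottle, spool and tray within a few pixels of where they started. The top camera missed the bottle.

**What went wrong or disagreed:**
- The first grasp closed on nothing, because the fingertips sit about 40 mm behind the reported TCP.
- The file tip then bumped the drill head, with about 21 N on the tool, and left it tilted by a few degrees. I kept working with that tilt.
- The carriage's travel from its start measured only about 286–287 mm, against 290 for a start at exactly 0. Two early measurements put its start about 4 mm ahead of 0, which would explain it. I relied on the absolute position and the feel of the catch.

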